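# Blank off the test ports and restore the supply

## Robot

A 6-joint arm with a two-finger parallel gripper is mounted at the origin on a cart in front of the work surface, level with it; the furniture and walls round the work are solid. World frame = base frame: x ahead of the robot, y to its left, z up, the work surface at z = 0. Lengths are in mm, angles in rad, forces in N, time in s.
With the tool pointing down it reaches from about 275 to 750 mm from the base axis. Payload 10.2 kg.
Tool frame: the origin (TCP) lies midway between the tips of the shut fingers; the grasp point (between the pads) lies 19 mm behind it; z points along the fingers, y is the line along which they close (so a half turn about z gives the same grasp; the last joint's range is limited). The gripper opens to 85 mm and grips with 20 to 120 N. Pads are 22 mm wide; open, the fingers measure 114 mm over their backs; the gripper's body (76 mm by 85 mm) begins 54 mm behind the grasp point. The pads swing forward as they close: fully open they stand 13 mm farther back than shut.
Start: joints at [-1.455, 0.313, 1.498, -0, 1.331, -0.223], TCP at [174.474, -495.167, 231.294] pointing down, gripper open.
Joint ranges: [-2.94, 2.94], [-0.97, 2.17], [0.19, 2.56], [-1.23, 4.37], [0.02, 3.11], [-2.88, 2.88]. Speed limits (rad/s): [2.39, 2.39, 3.01, 3.14, 3.14, 3.14].

## Interface

Orientations are given as a unit quaternion [w, x, y, z].
In Python, from rig import sense, capture, finish_job, find_in, place_of gives the robot as it stands. The module is installed in compiled form; this text tells all that it offers.
- The arm moves only by the shell command python3 -m jog 'ROWS' [FORCE]. ROWS is JSON, a list of rows, each an object of numbers: "tx", "ty", "tz": the shift along the tool's x, y, z in mm; "ax", "ay", "az": the turn, a rotation vector about the tool's x, y, z in rad; "jaw": the closure, from -1 (fully open) to 1 (shut), so that 0 is half open. In form: [{"tx": .., "ty": .., "tz": .., "ax": .., "ay": .., "az": .., "jaw": ..}, ...]. A call has 1 to 5 rows; each row shifts and turns the commanded pose from where the row before left it, along the tool's axes as they then stand; what a row does not reach is not made up. A row lasts 1/8 s, in which the tool goes at most 62.5 mm and 10.7 degrees, less where a joint would pass 70% of its speed; a pose out of reach is approached as far as the arm can. A call with a gripper value outside its range is refused whole. The fingers move at their own pace and stop on an object; FORCE is the grip in N (left out, the last holds). Time passes only in rows, so rows that do not move let the fingers close. It gives the time, the measured TCP pose, the force, the opening and the grip force at its end, in the units of the state.
- sense(): the state, without advancing time (a new reading comes with each control period).
- capture(name): name is "scene" or "top" or "wrist"; returns a dict with "color" (420x560x3 uint8, red, green, blue), "depth" (420x560 float32, mm along the optical axis (not along the pixel's ray), 0 where there is no reading), "fx", "fy", "cx", "cy" (pixels), "k1" (the pictures are not rectified: a ray, as slopes to the right and down, at radius r is drawn at 1 + k1 r^2 times it, then the intrinsics apply), "camera_from_world" (4x4, takes a point from world to camera coordinates); the wrist camera has in their place "mount" (4x4, takes a point from camera to tool coordinates, whose origin is the TCP and whose axes are the flange's). Camera axes: x right, y up, looking along -z (the intrinsics and any distortion apply to the point x, -y, -z); pixel columns grow to the right and rows downward; lengths in mm; the calibration is good to about 2 mm. A picture is of the moment at which its call begins: read the wrist's pose just before it.
- finish_job(): hands the job in; it is judged then, once.
Trained networks look in the newest picture that a camera, given by its name, has taken for a name from the list of things; names that differ only in an ending like _2 or _b are one class to them, and where a whole thing is asked for, a point or a joint stands for the part that bears it (a point fixed in the world has none). Each returns a list of dicts, best first, with "conf" (0 to 1); they miss things now and then, are a little off and sometimes report something else, mostly with a low value. They report only what shows in the picture. A call takes as long as a camera call. They do not tell look-alikes from the thing itself.
- find_in(query, camera): "centre" ([column, row] in pixels, amid what is visible of it).
- place_of(query, camera): "centre" ([column, row] in pixels: a listed point, or the origin of a listed thing).
The state is a dict: "time_s": time; "joints": joint angles; "dq": joint speeds; "tau": joint torques, N m; "eef_pos": TCP position; "ee_rot": TCP orientation; "force": force on the tool from outside, world axes, zero at the start; "wrist_torque": the same for the moment, N m; "grip_width": opening from 0.0 (shut) to 1.0 (fully open); "grip_force": force on a finger pad.
Only numpy, scipy, OpenCV 4.12 (cv2) and the standard library are available. Lean on these libraries where they do the work, as an engineer would, in place of code of your own. Each camera call takes 0.05 s, during which the arm holds its last target. There are 200 camera calls.

## Task

Switch the supply off at the orange lever, then stand every blanking cap that is on the bench upright in the seat ring of its own colour and, with the yellow driver and not with your fingers, turn the slotted screw of each of those ports clockwise until its tongue stops over the cap. Stand the driver back in its black holder and only then switch the supply on again. Leave the dial gauge and the white casting where they lie.

Things in the scene. Friction and masses are not known exactly. Their poses are not given: they have to be found in the camera images.
- cap_red: loose red blanking cap, 60 g: a round foot of radius 20 mm and 10 mm height, above it a grip knob of radius 12 mm up to 34 mm height; origin at the centre of its underside, z up; stands foot down. It may be absent (None)
- port_red: fixed aluminium port block 116 x 80 x 16 mm (along its x from -60 to +56 mm) with a red seat ring at x = -24 mm and an upright latch post (radius 7 mm) at x = +24 mm; origin at underside, on the bench, x points from seat to post
- port_red_seat (a point): centre of the red seat: block's upper face (16 mm above the bench) inside a red ring 8 mm high, inner radius 22.5 mm, wall 3 mm; the cap's foot stands in it with 2.5 mm to spare all round
- screw_red: captive slotted brass screw head (radius 13 mm) of the red port with its tongue, on a vertical axis; origin on the axis at the slot's floor, 59 mm above the bench, z up, x along slot and tongue. Slot 5 mm wide, 7 mm deep, open at both ends. Tongue 12 mm wide, reaching 54 mm from the axis, 2 to 6 mm below the origin, 3 mm above a seated cap
- tongue_red (a point): marker near the end of the red tongue, on its underside, 48 mm from the screw axis: straight above the seat when latched. The tongue starts parked, along the port block's -y (up to 0.25 rad on from there), and turns clockwise seen from above by 1.571 rad in all to an end stop along the block's -x, over the seat; friction of 0.05 N m holds it where it is left
- cap_blue: loose blue blanking cap, 60 g: a round foot of radius 23 mm and 10 mm height, above it a grip knob of radius 12 mm up to 34 mm height; origin at the centre of its underside, z up; stands foot down. It may be absent (None)
- port_blue: fixed aluminium port block 116 x 80 x 16 mm (along its x from -60 to +56 mm) with a blue seat ring at x = -24 mm and an upright latch post (radius 7 mm) at x = +24 mm; origin at underside, on the bench, x points from seat to post
- port_blue_seat (a point): centre of the blue seat: block's upper face (16 mm above the bench) inside a blue ring 8 mm high, inner radius 25.5 mm, wall 3 mm; the cap's foot stands in it with 2.5 mm to spare all round
- screw_blue: captive slotted brass screw head (radius 13 mm) of the blue port with its tongue, on a vertical axis; origin on the axis at the slot's floor, 59 mm above the bench, z up, x along slot and tongue. Slot 5 mm wide, 7 mm deep, open at both ends. Tongue 12 mm wide, reaching 54 mm from the axis, 2 to 6 mm below the origin, 3 mm above a seated cap
- tongue_blue (a point): marker near the end of the blue tongue, on its underside, 48 mm from the screw axis: straight above the seat when latched. The tongue starts parked, along the port block's -y (up to 0.25 rad on from there), and turns clockwise seen from above by 1.571 rad in all to an end stop along the block's -x, over the seat; friction of 0.05 N m holds it where it is left
- cap_green: loose green blanking cap, 60 g: a round foot of radius 17 mm and 10 mm height, above it a grip knob of radius 12 mm up to 34 mm height; origin at the centre of its underside, z up; stands foot down. It may be absent (None)
- port_green: fixed aluminium port block 116 x 80 x 16 mm (along its x from -60 to +56 mm) with a green seat ring at x = -24 mm and an upright latch post (radius 7 mm) at x = +24 mm; origin at underside, on the bench, x points from seat to post
- port_green_seat (a point): centre of the green seat: block's upper face (16 mm above the bench) inside a green ring 8 mm high, inner radius 19.5 mm, wall 3 mm; the cap's foot stands in it with 2.5 mm to spare all round
- screw_green: captive slotted brass screw head (radius 13 mm) of the green port with its tongue, on a vertical axis; origin on the axis at the slot's floor, 59 mm above the bench, z up, x along slot and tongue. Slot 5 mm wide, 7 mm deep, open at both ends. Tongue 12 mm wide, reaching 54 mm from the axis, 2 to 6 mm below the origin, 3 mm above a seated cap
- tongue_green (a point): marker near the end of the green tongue, on its underside, 48 mm from the screw axis: straight above the seat when latched. The tongue starts parked, along the port block's -y (up to 0.25 rad on from there), and turns clockwise seen from above by 1.571 rad in all to an end stop along the block's -x, over the seat; friction of 0.05 N m holds it where it is left
- driver: loose slot driver 110 mm long, 120 g, standing upright in its holder; origin at the tip of its blade, z up towards the handle. Blade 16 mm wide along x, 2.4 mm thick along y (1.6 mm in the lowest 4 mm, 15 mm wide); shank radius 4.2 mm; collar of radius 16 mm from z = 50 to 55 mm; yellow handle 28 mm (x) by 22 mm (y) from z = 55 to 110 mm
- holder: fixed black holder block 60 x 60 x 56 mm with a 23 mm upright through hole in its middle; origin at its underside's centre. The driver's collar rests on its top, so the blade's tip is then 6 mm above the bench
- switch: fixed grey supply switch 105 x 74 x 50 mm, origin at underside's centre; an orange lever on its top swings in its x-z plane about a pivot at x = 0, z = 50 mm; its round grip, radius 9 mm, lies 36 to 78 mm from the pivot, where the lever ends. Green dot on the -x side (on), red dot on the +x side (off)
- switch_lever (a joint): lever angle: 0 = ON, leaning 0.55 rad to the switch's -x side; 1.1 = OFF, leaning 0.55 rad to its +x side. Over-centre: past the upright middle (0.55) it falls by itself to the nearer end; about 1 N at the tip moves it
- gauge: loose dial gauge with a brass stem, 91 x 62 x 23 mm, bystander, lying near the bench's front edge
- casting: loose white die-cast housing 48 x 64 x 39 mm, bystander, near the bench's front edge
There are look-alikes about, which are no part of the job. Several things have the shape of the cap_green; the one meant has the colours described above.

How it is judged (in metres and radians):
On the way, in this order (a step that is already met when the one before it is completed fails the run):
1. the supply is switched off (value of joint switch_lever above 0.95 rad), for 0.2 s.
2. every cap stands in its own port under its tongue, the supply still off (horizontal distance between cap_red and port_red_seat below 0.006 m and z of cap_red in the frame of port_red_seat between -0.004 and 0.004 m and angle between each of cap_red, cap_blue, cap_green's own z axis and vertical below 0.12 rad and horizontal distance between tongue_red and cap_red below 0.012 m and horizontal distance between cap_blue and port_blue_seat below 0.006 m and z of cap_blue in the frame of port_blue_seat between -0.004 and 0.004 m and horizontal distance between tongue_blue and cap_blue below 0.012 m and horizontal distance between cap_green and port_green_seat below 0.006 m and z of cap_green in the frame of port_green_seat between -0.004 and 0.004 m and horizontal distance between tongue_green and cap_green below 0.012 m and value of joint switch_lever above 0.95 rad), for 0.2 s.
3. the driver stands back in its holder, the supply still off (horizontal distance between driver and holder below 0.01 m and height (world z) of driver between 0 and 0.012 m and angle between driver's own z axis and vertical below 0.1 rad and value of joint switch_lever above 0.95 rad), for 0.2 s.
4. the supply is switched on again (value of joint switch_lever below 0.15 rad), for 0.2 s.
At the end, for the whole second after the job is handed in: Each cap present stands upright (0.12 rad) in its own ring, within 6 mm of centre and 4 mm of floor, tongue marker within 12 mm of its axis from above; driver upright in the holder within 10 mm, tip 0 to 12 mm above bench; lever on (below 0.15 rad); all at rest (horizontal distance between cap_red and port_red_seat below 0.006 m and z of cap_red in the frame of port_red_seat between -0.004 and 0.004 m and angle between each of cap_red, cap_blue, cap_green's own z axis and vertical below 0.12 rad and horizontal distance between tongue_red and cap_red below 0.012 m and horizontal distance between cap_blue and port_blue_seat below 0.006 m and z of cap_blue in the frame of port_blue_seat between -0.004 and 0.004 m and horizontal distance between tongue_blue and cap_blue below 0.012 m and horizontal distance between cap_green and port_green_seat below 0.006 m and z of cap_green in the frame of port_green_seat between -0.004 and 0.004 m and horizontal distance between tongue_green and cap_green below 0.012 m and horizontal distance between driver and holder below 0.01 m and height (world z) of driver between 0 and 0.012 m and angle between driver's own z axis and vertical below 0.1 rad and value of joint switch_lever below 0.15 rad and linear speed of each of cap_red, cap_blue, cap_green, driver below 0.02 m/s); the robot touches nothing.
It fails at once if the fingers turn or push the red screw head or tongue (over 2 N) (contact force between the fingers and screw_red above 2 N).
It fails at once if the fingers turn or push the blue screw head or tongue (over 2 N) (contact force between the fingers and screw_blue above 2 N).
It fails at once if the fingers turn or push the green screw head or tongue (over 2 N) (contact force between the fingers and screw_green above 2 N).
It fails at once if the dial gauge is moved by more than 3 cm (distance of gauge from where it was at the start of the episode above 0.03 m).
It fails at once if the white casting is moved by more than 3 cm (distance of casting from where it was at the start of the episode above 0.03 m).
Of cap_red, cap_blue, cap_green only 2 to 3 are there at a start; the rules pass over those that are not, and their reading is None.
At some moment in a run one of cap_red, cap_blue, cap_green may be knocked a few centimetres aside while the robot is not near it.
It also fails if it takes over 210 s, if anything falls off the work surface, if the arm or the gripper's body presses on something with over 40 N, if the wrist force passes 120 N, or if a joint passes its speed limit or range.

## Working session

There is one attempt and no reset: what is moved stays moved. The work goes in short steps, Python scripts to look and compute and a shell command to move; the robot and the scene stay as the last step left them, time stands still between calls to the robot, and variables do not carry over. Pictures are saved under pics/ and viewed, at most 15 in all, crops included, and the job is handed in when it is done.

```bash
mkdir -p pics
cat > h.py <<'E'
import numpy as np, cv2
from rig import sense, capture, finish_job, find_in, place_of
from scipy.spatial.transform import Rotation as R
def tool():
    s=sense(); T=np.eye(4); q=s["ee_rot"]; T[:3,:3]=R.from_quat([q[1],q[2],q[3],q[0]]).as_matrix(); T[:3,3]=s["eef_pos"]; return T
def cap(name):
    T=tool(); c=capture(name)
    c["wfc"]=T@c["mount"] if name=="wrist" else np.linalg.inv(c["camera_from_world"])
    return c
def save(c,f): cv2.imwrite("pics/"+f,c["color"][:,:,::-1])
def ray(c,px):
    p=np.array([(px[0]-c["cx"])/c["fx"],(px[1]-c["cy"])/c["fy"]]); u=p.copy()
    for _ in range(20): u=p/(1+c["k1"]*(u@u))
    d=np.array([u[0],-u[1],-1.0]); return c["wfc"][:3,3],c["wfc"][:3,:3]@d
def atz(c,px,z):
    o,d=ray(c,px); return o+d*(z-o[2])/d[2]
def atdepth(c,px):
    col,row=int(round(px[0])),int(round(px[1])); w=c["depth"][max(0,row-2):row+3,max(0,col-2):col+3]; w=w[w>0]
    o,d=ray(c,px); return o+d*(np.median(w) if w.size else np.nan)
def proj(c,P):
    q=np.linalg.inv(c["wfc"])@np.append(P,1); u=np.array([q[0],-q[1]])/-q[2]; u=u*(1+c["k1"]*(u@u)); return np.array([u[0]*c["fx"]+c["cx"],u[1]*c["fy"]+c["cy"]])
E
python3 - <<'E'
from h import *
np.set_printoptions(precision=1,suppress=True)
names=[a+"_"+b for b in("red","blue","green") for a in("cap","port","screw","tongue")]+[f"port_{b}_seat" for b in("red","blue","green")]+["driver","holder","switch","gauge","casting"]
Z={"cap":0,"port":0,"screw":59,"tongue":53,"driver":6,"holder":0,"switch":0,"gauge":0,"casting":0}
for n in ("top","scene"):
    c=cap(n); save(c,n+"0.png"); print(n,c["wfc"][:3,3],c["fx"])
    for q in names:
        z=16 if q.endswith("seat") else Z[q.split("_")[0]]
        for r in place_of(q,n)[:3]:
            if r["conf"]>.2: print(q,np.round(r["centre"]),round(r["conf"],2),atz(c,r["centre"],z))
print(sense())
E
```

```text
top [ 405.4    6.1 1219.7] 457.5078115026766
cap_red [219. 222.] 0.43 [462.2 143.5   0. ]
cap_red [210. 163.] 0.35 [621.8 166.1   0. ]
port_red [196. 168.] 0.96 [607.9 203.2   0. ]
port_red [346. 162.] 0.67 [ 618.4 -201.9    0. ]
port_red [370. 149.] 0.46 [ 653.4 -267.7    0. ]
screw_red [192. 178.] 0.67 [572.2 202.7  59. ]
screw_red [192. 154.] 0.51 [635.  204.9  59. ]
tongue_red [210. 163.] 0.62 [613.2 158.6  53. ]
port_blue [267. 165.] 0.57 [613.5  12.5   0. ]
screw_blue [265. 150.] 0.43 [643.3  17.4  59. ]
tongue_blue [288. 150.] 0.62 [642.7 -42.7  53. ]
cap_green [228. 252.] 0.6 [383.7 120.6   0. ]
cap_green [293. 221.] 0.45 [462.1 -54.8   0. ]
cap_green [311. 202.] 0.45 [ 510.  -102.3    0. ]
port_green [347. 160.] 0.87 [ 621.9 -205.     0. ]
screw_green [370. 152.] 0.7 [ 631.7 -255.1   59. ]
screw_green [353. 150.] 0.63 [ 639.9 -210.6   59. ]
screw_green [265. 222.] 0.58 [457.3  20.9  59. ]
tongue_green [371. 150.] 0.49 [ 639.4 -259.9   53. ]
port_red_seat [194. 178.] 0.66 [579.7 206.6  16. ]
port_blue_seat [273. 167.] 0.68 [604.9  -4.2  16. ]
port_green_seat [349. 172.] 0.86 
[... 1317 characters left out ...]
r [195. 306.] 0.76 [ 452.2 -258.2    0. ]
holder [357. 179.] 0.43 [608.7 193.9   0. ]
holder [316. 236.] 0.21 [594.7  10.9   0. ]
switch [323. 127.] 0.75 [466.4 291.1   0. ]
switch [276. 324.] 0.3 [ 616.5 -206.8    0. ]
gauge [147. 289.] 0.65 [ 341.2 -276.     0. ]
casting [276. 111.] 0.95 [339.1 278.8   0. ]
{'time_s': 2.1, 'joints': array([-1.5,  0.3,  1.5, -0. ,  1.3, -0.2]), 'dq': array([ 0.,  0.,  0., -0.,  0., -0.]), 'tau': array([  0. , -41.2, -26. ,  -0. ,   0. ,   0. ]), 'eef_pos': array([ 174.5, -495.2,  231.3]), 'ee_rot': array([-0. ,  1. ,  0.2, -0. ]), 'force': array([ 0.5, -0.3, -0. ]), 'wrist_torque': array([-0., -0., -0.]), 'grip_force': 0.0, 'grip_width': 1.0003258360205847}
```

Run:
```python
import cv2
a=cv2.imread("pics/top0.png")[125:290,135:405]; cv2.imwrite("pics/top0c.png",cv2.resize(a,None,fx=2.96,fy=2.96,interpolation=cv2.INTER_CUBIC))
a=cv2.imread("pics/scene0.png")[90:360,120:400]; cv2.imwrite("pics/scene0c.png",cv2.resize(a,None,fx=2.2,fy=2.2,interpolation=cv2.INTER_CUBIC))
```

```text
(no output)
```

View pics/top0c.png

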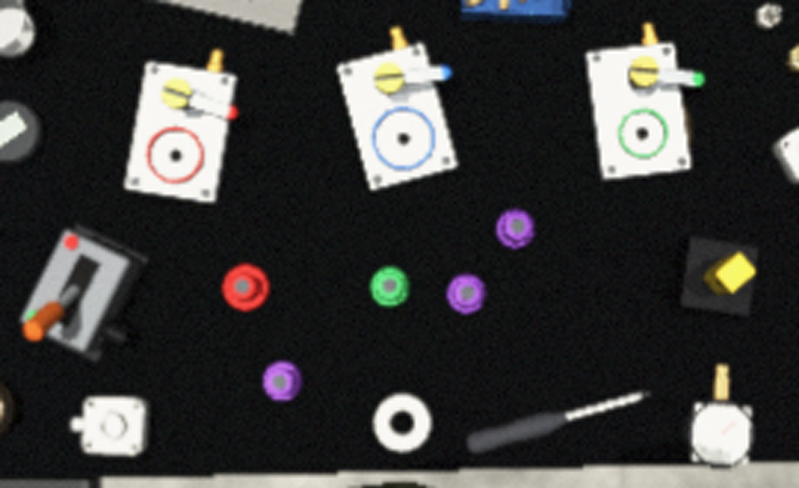

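View pics/scene0c.png

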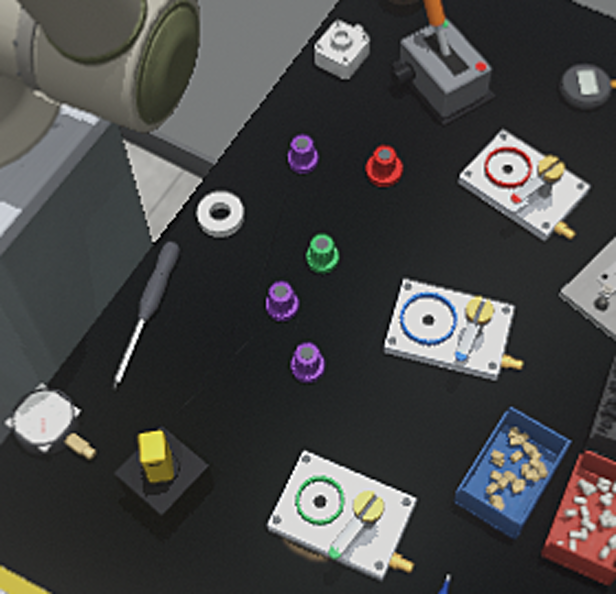

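```bash
cat >> h.py <<'E'
def plan(P,yaw=None):
    """turn about tool z first, then shift in the turned tool frame (tool pointing down)"""
    T=tool(); y0=np.arctan2(T[1,0],T[0,0]); y=y0 if yaw is None else yaw
    az=-((y-y0+np.pi)%(2*np.pi)-np.pi)
    Rn=T[:3,:3]@R.from_rotvec([0,0,az]).as_matrix()
    d=Rn.T@(np.array(P,float)-T[:3,3])
    s=sense(); print(f"t={s['time_s']:.1f} at {np.round(T[:3,3],1)} yaw {y0:.3f} tilt {np.arccos(-T[2,2]):.3f} q6 {s['joints'][5]:.2f} | az {az:.3f} then t {np.round(d,1)}")
E
python3 - <<'E'
from h import *
np.set_printoptions(precision=1,suppress=True)
plan([450,0,300]); plan([450,0,300],0); plan([450,0,300],np.pi/2);
c=cap("wrist"); print(c["mount"],c["fx"],c["k1"])
for n in ("top","scene"):
    c=cap(n); hsv=cv2.cvtColor(c["color"],cv2.COLOR_RGB2HSV)
    m=(cv2.inRange(hsv,(5,150,80),(17,255,255))>0); P=[]
    for r,k in zip(*np.nonzero(m)):
        p=atdepth(c,(k,r))
        if np.linalg.norm(p[:2]-[440,300])<90 and p[2]>40: P.append(p)
    P=np.array(P); print(n,len(P),P.mean(0),P.min(0),P.max(0))
c=cap("top")
for px in ((135+72/2.96,125+242/2.96),(135+30/2.96,125+316/2.96)): print(atdepth(c,px),atz(c,px,50))
E
```

```text
t=2.1 at [ 174.5 -495.2  231.3] yaw 0.339 tilt 0.000 q6 -0.22 | az -0.000 then t [ 424.4 -375.4  -68.7]
t=2.1 at [ 174.5 -495.2  231.3] yaw 0.339 tilt 0.000 q6 -0.22 | az 0.339 then t [ 275.5 -495.2  -68.7]
t=2.1 at [ 174.5 -495.2  231.3] yaw 0.339 tilt 0.000 q6 -0.22 | az -1.232 then t [495.2 275.5 -68.7]
[[   0.     1.     0.3   67.5]
 [   1.    -0.    -0.     0.3]
 [  -0.     0.3   -1.  -143.1]
 [   0.     0.     0.     1. ]] 295.9631832946976 -0.046680866094595756
top 89 [434.2 300.9 105.7] [419.7 290.6  55.7] [449.4 329.8 118.2]
scene 120 [436.4 300.6 102.5] [421.6 292.5  82.9] [449.8 312.6 116.9]
[502.1 289.4  50.4] [502.1 289.5  50. ]
[438.9 324.9  53.5] [439.  325.9  50. ]
```

```bash
python3 -m jog '[{"az":0.172,"jaw":1},{"az":0.172,"jaw":1},{"az":0.172,"jaw":1},{"az":0.172,"jaw":1},{"az":0.172,"jaw":1}]' 30 && python3 -m jog '[{"tx":-5,"ty":-54,"tz":-7,"jaw":1},{"tx":-5,"ty":-54,"tz":-7,"jaw":1},{"tx":-5,"ty":-54,"tz":-7,"jaw":1},{"tx":-5,"ty":-54,"tz":-7,"jaw":1},{"tx":-5,"ty":-54,"tz":-7,"jaw":1}]' && python3 -m jog '[{"tx":-5,"ty":-54,"tz":-7,"jaw":1},{"tx":-5,"ty":-54,"tz":-7,"jaw":1},{"tx":-5,"ty":-54,"tz":-7,"jaw":1},{"tx":-5,"ty":-54,"tz":-7,"jaw":1},{"tx":-5,"ty":-54,"tz":-7,"jaw":1}]'
python3 - <<'E'
from h import *
plan([398,322,231]); plan([398,322,88])
c=cap("wrist"); save(c,"w1.png")
E
```

```text
t=2.3 at [ 174.5 -495.2  231.3] yaw 0.339 tilt 0.000 q6 -0.22 | az -0.000 then t [ 4.824e+02 -6.964e+02  3.000e-01]
t=2.3 at [ 174.5 -495.2  231.3] yaw 0.339 tilt 0.000 q6 -0.22 | az -0.000 then t [ 482.4 -696.4  143.3]schema error: expected keys tx, ty, tz, ax, ay, az, jaw
```

```bash
python3 -m jog '[{"tx":0,"ty":0,"tz":0,"ax":0,"ay":0,"az":0.172,"jaw":1},{"tx":0,"ty":0,"tz":0,"ax":0,"ay":0,"az":0.172,"jaw":1},{"tx":0,"ty":0,"tz":0,"ax":0,"ay":0,"az":0.172,"jaw":1},{"tx":0,"ty":0,"tz":0,"ax":0,"ay":0,"az":0.172,"jaw":1},{"tx":0,"ty":0,"tz":0,"ax":0,"ay":0,"az":0.172,"jaw":1}]' 30 && python3 -m jog '[{"tx":-5,"ty":-54,"tz":-7,"ax":0,"ay":0,"az":0,"jaw":1},{"tx":-5,"ty":-54,"tz":-7,"ax":0,"ay":0,"az":0,"jaw":1},{"tx":-5,"ty":-54,"tz":-7,"ax":0,"ay":0,"az":0,"jaw":1},{"tx":-5,"ty":-54,"tz":-7,"ax":0,"ay":0,"az":0,"jaw":1},{"tx":-5,"ty":-54,"tz":-7,"ax":0,"ay":0,"az":0,"jaw":1}]' && python3 -m jog '[{"tx":-5,"ty":-54,"tz":-7,"ax":0,"ay":0,"az":0,"jaw":1},{"tx":-5,"ty":-54,"tz":-7,"ax":0,"ay":0,"az":0,"jaw":1},{"tx":-5,"ty":-54,"tz":-7,"ax":0,"ay":0,"az":0,"jaw":1},{"tx":-5,"ty":-54,"tz":-7,"ax":0,"ay":0,"az":0,"jaw":1},{"tx":-5,"ty":-54,"tz":-7,"ax":0,"ay":0,"az":0,"jaw":1}]'
python3 - <<'E'
from h import *
plan([398,322,231]); plan([398,322,88])
c=cap("wrist"); save(c,"w1.png")
E
```

```text
time_s: 2.98
eef_pos: [174.5, -495.2, 231.3]
ee_rot: [0.0, 0.966, -0.26, 0.0]
force: [-0.1, -0.1, -0.3]
grip_width: 0.004
grip_force: 0.0
time_s: 3.6
eef_pos: [287.6, -246.9, 266.7]
ee_rot: [0.0, 0.966, -0.258, 0.0]
force: [1.1, -0.1, -0.2]
grip_width: -0.002
grip_force: 0.0
time_s: 4.22
eef_pos: [400.4, -0.2, 301.8]
ee_rot: [0.0, 0.966, -0.258, 0.0]
force: [-0.2, -1.4, 0.2]
grip_width: 0.002
grip_force: 0.0
t=4.2 at [ 4.004e+02 -2.000e-01  3.018e+02] yaw -0.521 tilt 0.001 q6 1.80 | az -0.000 then t [-162.6 -278.2   70.7]
t=4.2 at [ 4.004e+02 -2.000e-01  3.018e+02] yaw -0.521 tilt 0.001 q6 1.80 | az -0.000 then t [-162.7 -278.2  213.7]
```

```bash
python3 -m jog '[{"tx":-33,"ty":-56,"tz":14,"ax":0,"ay":0,"az":0,"jaw":1},{"tx":-33,"ty":-56,"tz":14,"ax":0,"ay":0,"az":0,"jaw":1},{"tx":-33,"ty":-56,"tz":14,"ax":0,"ay":0,"az":0,"jaw":1},{"tx":-33,"ty":-56,"tz":14,"ax":0,"ay":0,"az":0,"jaw":1},{"tx":-31,"ty":-54,"tz":14,"ax":0,"ay":0,"az":0,"jaw":1}]' && python3 -m jog '[{"tx":0,"ty":0,"tz":48,"ax":0,"ay":0,"az":0,"jaw":1},{"tx":0,"ty":0,"tz":48,"ax":0,"ay":0,"az":0,"jaw":1},{"tx":0,"ty":0,"tz":47,"ax":0,"ay":0,"az":0,"jaw":1},{"tx":0,"ty":0,"tz":0,"ax":0,"ay":0,"az":0,"jaw":1},{"tx":15,"ty":0,"tz":0,"ax":0,"ay":0,"az":0,"jaw":1}]' && python3 -m jog '[{"tx":15,"ty":0,"tz":0,"ax":0,"ay":0,"az":0,"jaw":1},{"tx":15,"ty":0,"tz":0,"ax":0,"ay":0,"az":0,"jaw":1},{"tx":15,"ty":0,"tz":0,"ax":0,"ay":0,"az":0,"jaw":1},{"tx":15,"ty":0,"tz":0,"ax":0,"ay":0,"az":0,"jaw":1},{"tx":0,"ty":0,"tz":0,"ax":0,"ay":0,"az":0,"jaw":1}]' && python3 -m jog '[{"tx":-30,"ty":0,"tz":0,"ax":0,"ay":0,"az":0,"jaw":1},{"tx":0,"ty":0,"tz":-55,"ax":0,"ay":0,"az":0,"jaw":1},{"tx":0,"ty":0,"tz":-55,"ax":0,"ay":0,"az":0,"jaw":1},{"tx":0,"ty":0,"tz":-55,"ax":0,"ay":0,"az":0,"jaw":-1},{"tx":0,"ty":0,"tz":0,"ax":0,"ay":0,"az":0,"jaw":-1}]'
python3 - <<'E'
from h import *
np.set_printoptions(precision=1,suppress=True)
plan([540,100,250],0)
for n in ("top","scene"):
    c=cap(n); hsv=cv2.cvtColor(c["color"],cv2.COLOR_RGB2HSV)
    m=(cv2.inRange(hsv,(5,150,80),(17,255,255))>0); P=[]
    for r,k in zip(*np.nonzero(m)):
        p=atdepth(c,(k,r))
        if np.linalg.norm(p[:2]-[464,286])<90 and 70<p[2]<130: P.append(p)
    P=np.array(P); print(n,len(P), P.mean(0) if len(P) else 0)
E
```

```text
time_s: 4.9
eef_pos: [396.9, 305.5, 234.7]
ee_rot: [-0.0, 0.966, -0.258, 0.0]
force: [1.1, -1.3, 1.0]
grip_width: -0.0
grip_force: 0.0
time_s: 5.52
eef_pos: [411.0, 296.3, 93.8]
ee_rot: [-0.001, 0.966, -0.257, 0.001]
force: [-3.5, -0.1, 2.4]
grip_width: -0.001
grip_force: 1.6
time_s: 6.15
eef_pos: [463.2, 265.4, 91.9]
ee_rot: [-0.0, 0.966, -0.258, 0.0]
force: [-0.1, 0.2, -0.1]
grip_width: -0.0
grip_force: 0.0
time_s: 6.78
eef_pos: [437.1, 281.7, 260.9]
ee_rot: [-0.002, 0.966, -0.257, 0.003]
force: [-0.3, 0.1, -1.1]
grip_width: 0.419
grip_force: 0.0
t=6.8 at [437.1 281.7 260.9] yaw -0.521 tilt 0.008 q6 2.44 | az -0.521 then t [102.8 181.8  11.1]
top 71 [487.1 273.  108.1]
scene 72 [490.6 271.1 107.1]
```

View pics/w1.png

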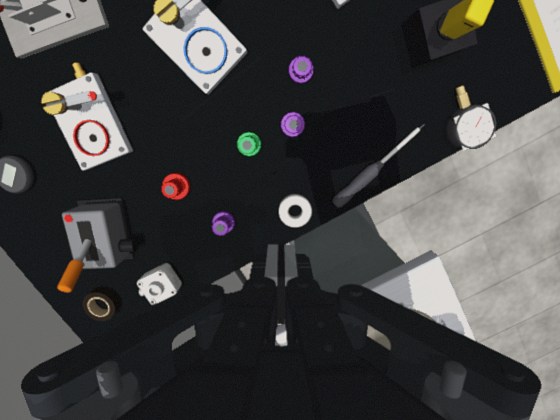

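```bash
python3 -m jog '[{"tx":0,"ty":0,"tz":0,"ax":0,"ay":0,"az":-0.174,"jaw":-1},{"tx":0,"ty":0,"tz":0,"ax":0,"ay":0,"az":-0.174,"jaw":-1},{"tx":0,"ty":0,"tz":0,"ax":0,"ay":0,"az":-0.173,"jaw":-1},{"tx":-5,"ty":50,"tz":0,"ax":0,"ay":0,"az":0,"jaw":-1},{"tx":-5,"ty":50,"tz":0,"ax":0,"ay":0,"az":0,"jaw":-1}]' && python3 -m jog '[{"tx":0,"ty":50,"tz":0,"ax":0,"ay":0,"az":0,"jaw":-1},{"tx":0,"ty":50,"tz":10,"ax":0,"ay":0,"az":0,"jaw":-1},{"tx":0,"ty":0,"tz":0,"ax":0,"ay":0,"az":0,"jaw":-1},{"tx":0,"ty":0,"tz":0,"ax":0,"ay":0,"az":0,"jaw":-1}]'
python3 - <<'E'
from h import *
plan([430,80,250],0)
c=cap("wrist"); save(c,"w2.png"); np.savez("w2.npz",**{k:c[k] for k in("color","depth","wfc","fx","fy","cx","cy","k1")})
E
```

```text
time_s: 7.5
eef_pos: [425.2, 180.0, 255.0]
ee_rot: [0.0, 1.0, 0.001, -0.002]
force: [1.6, 0.2, -0.5]
grip_width: 0.998
grip_force: 0.0
time_s: 8.0
eef_pos: [425.9, 81.4, 246.1]
ee_rot: [-0.0, 1.0, -0.0, -0.001]
force: [0.2, 0.4, 0.7]
grip_width: 0.996
grip_force: 0.0
t=8.0 at [425.9  81.4 246.1] yaw -0.000 tilt 0.002 q6 1.49 | az -0.000 then t [ 4.1  1.4 -3.9]
```

View pics/w2.png

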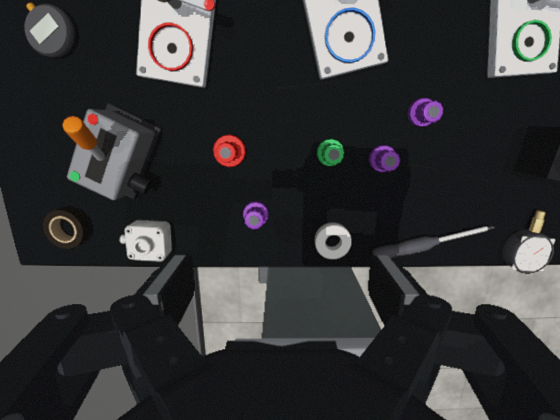

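```bash
cat >> h.py <<'E'
HUE={"red":[((0,120,70),(5,255,255)),((172,120,70),(180,255,255))],"green":[((45,110,50),(85,255,255))],"blue":[((98,120,60),(118,255,255))]}
def cloud(c):
    H,W=c["depth"].shape; u,v=np.meshgrid(np.arange(W),np.arange(H)); p=np.stack([(u-c["cx"])/c["fx"],(v-c["cy"])/c["fy"]],-1); q=p.copy()
    for _ in range(20): q=p/(1+c["k1"]*(q**2).sum(-1,keepdims=True))
    d=np.stack([q[...,0],-q[...,1],-np.ones((H,W))],-1); return c["wfc"][:3,3]+(d@c["wfc"][:3,:3].T)*c["depth"][...,None]
def blobs(c,col,near,rad):
    """world points of a colour within rad of near (by depth)"""
    hsv=cv2.cvtColor(c["color"],cv2.COLOR_RGB2HSV); m=sum(cv2.inRange(hsv,a,b) for a,b in HUE[col])>0
    X=cloud(c); m&=(np.hypot(X[...,0]-near[0],X[...,1]-near[1])<rad)&(c["depth"]>0); return X,m
def circ(P):
    A=np.c_[2*P[:,:2],np.ones(len(P))]; s=np.linalg.lstsq(A,(P[:,:2]**2).sum(1),rcond=None)[0]; return s[:2],np.sqrt(s[2]+s[:2]@s[:2])
def ring(c,col,near):
    X,m=blobs(c,col,near,45); P=X[m]; P=P[(P[:,2]>15)&(P[:,2]<30)]
    for _ in range(3):
        o,r=circ(P); e=np.hypot(*(P[:,:2]-o).T); P=P[abs(e-r)<5]
    return o,r,len(P),P[:,2].mean()
def knob(c,near):
    X=cloud(c); m=(np.hypot(X[...,0]-near[0],X[...,1]-near[1])<28)&(X[...,2]>29)&(X[...,2]<40); P=X[m]
    return (P.min(0)+P.max(0))/2,P.mean(0),len(P)
E
python3 - <<'E'
from h import *
np.set_printoptions(precision=1,suppress=True)
w=dict(np.load("w2.npz"))
for n in("wrist","top","scene"):
    c=w if n=="wrist" else cap(n)
    for col,k,s in(("red",(465,145),(580,207)),("green",(460,15),(590,-207))):
        print(n,col,*knob(c,k),"ring",*ring(c,col,s))
a=w["color"][115:195,200:440,::-1]; cv2.imwrite("pics/caps.png",cv2.resize(a,None,fx=3.3,fy=3.3,interpolation=cv2.INTER_CUBIC))
E
```

```text
wrist red [461.7 147.   32.9] [461.7 146.   34.3] 323 ring [579.9 205.8] 23.643029404562085 404 23.359412558442205
wrist green [459.4  17.8  33.1] [459.8  18.4  34.4] 328 ring [ 592.1 -211.2] 20.64649373364884 450 22.9093326712307Traceback (most recent call last):
  File "<stdin>", line 7, in <module>
  File "h.py", line 47, in knob
    return (P.min(0)+P.max(0))/2,P.mean(0),len(P)
            ~~~~~^^^
    return umr_minimum(a, axis, None, out, keepdims, initial, where)
ValueError: zero-size array to reduction operation minimum which has no identity
```

Run:
```python
from h import *
w=dict(np.load("w2.npz")); a=w["color"][90:240,200:450,::-1]; cv2.imwrite("pics/caps.png",cv2.resize(a,None,fx=3,fy=3,interpolation=cv2.INTER_CUBIC))
```

```text
(no output)
```

View pics/caps.png

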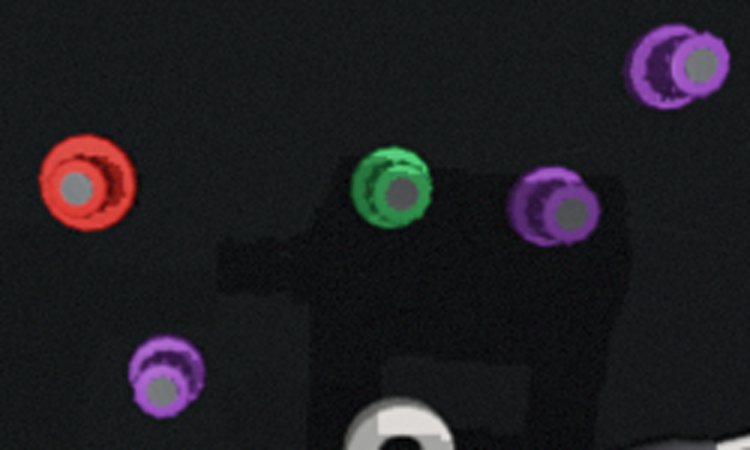

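Candidates of cap_green's shape, in w2.png pixels: green (331,153) and violet (426,112), (384,159), (255,215). Only (331,153) is green, so it is cap_green. Red cap is at (229,151), and there is no blue cap. I'm picking red first.

```bash
python3 -m jog '[{"tx":18,"ty":-33,"tz":40,"ax":0,"ay":0,"az":0,"jaw":-0.2},{"tx":18,"ty":-32,"tz":40,"ax":0,"ay":0,"az":0,"jaw":-0.2},{"tx":0,"ty":0,"tz":50,"ax":0,"ay":0,"az":0,"jaw":-0.2},{"tx":0,"ty":0,"tz":30,"ax":0,"ay":0,"az":0,"jaw":-0.2},{"tx":0,"ty":0,"tz":0,"ax":0,"ay":0,"az":0,"jaw":-0.2}]' 30
python3 - <<'E'
from h import *
plan([461.8,146.5,13],0)
c=cap("wrist"); print(knob(c,(462,146)));
E
```

```text
time_s: 8.72
eef_pos: [460.9, 146.9, 85.4]
ee_rot: [0.0, 1.0, 0.001, -0.002]
force: [-0.4, -0.5, -0.2]
grip_width: 0.599
grip_force: 0.0
t=8.7 at [460.9 146.9  85.4] yaw 0.002 tilt 0.004 q6 1.63 | az 0.002 then t [ 1.2  0.4 72.4]
(array([461.83432305, 146.84688485,  33.02715233]), array([462.86390046, 146.68470659,  34.31312703]), 913)
```

```bash
python3 -m jog '[{"tx":1,"ty":0,"tz":36,"ax":0,"ay":0,"az":0,"jaw":-0.2},{"tx":0,"ty":0,"tz":24,"ax":0,"ay":0,"az":0,"jaw":-0.2},{"tx":0,"ty":0,"tz":12,"ax":0,"ay":0,"az":0,"jaw":-0.2},{"tx":0,"ty":0,"tz":0,"ax":0,"ay":0,"az":0,"jaw":1},{"tx":0,"ty":0,"tz":0,"ax":0,"ay":0,"az":0,"jaw":1}]' 30 && python3 -m jog '[{"tx":0,"ty":0,"tz":0,"ax":0,"ay":0,"az":0,"jaw":1},{"tx":0,"ty":0,"tz":0,"ax":0,"ay":0,"az":0,"jaw":1},{"tx":0,"ty":0,"tz":0,"ax":0,"ay":0,"az":0,"jaw":1}]' && python3 -m jog '[{"tx":0,"ty":0,"tz":-40,"ax":0,"ay":0,"az":0,"jaw":1},{"tx":0,"ty":0,"tz":-50,"ax":0,"ay":0,"az":0,"jaw":1},{"tx":0,"ty":-20,"tz":-50,"ax":0,"ay":0,"az":0,"jaw":1},{"tx":20,"ty":-20,"tz":0,"ax":0,"ay":0,"az":0,"jaw":1},{"tx":0,"ty":0,"tz":0,"ax":0,"ay":0,"az":0,"jaw":1}]'
python3 - <<'E'
from h import *
plan([580,206,120],0)
c=cap("wrist"); save(c,"w3.png"); np.savez("w3.npz",**{k:c[k] for k in("color","depth","wfc","fx","fy","cx","cy","k1")})
print(ring(c,"red",(580,206)))
E
```

```text
time_s: 9.4
eef_pos: [464.1, 146.1, 16.2]
ee_rot: [-0.0, 1.0, -0.0, 0.001]
force: [0.1, 0.6, 0.8]
grip_width: 0.263
grip_force: 29.4
time_s: 9.78
eef_pos: [464.1, 146.1, 16.2]
ee_rot: [-0.0, 1.0, -0.0, 0.001]
force: [-1.4, -0.1, 6.7]
grip_width: 0.268
grip_force: 29.8
time_s: 10.4
eef_pos: [483.8, 186.8, 155.6]
ee_rot: [-0.0, 1.0, 0.0, 0.001]
force: [-0.5, -0.2, -0.8]
grip_width: 0.266
grip_force: 29.7
t=10.4 at [483.8 186.8 155.6] yaw 0.001 tilt 0.002 q6 1.71 | az 0.001 then t [ 96.1 -19.2  35.8]
(array([580.27517102, 206.33439189]), np.float64(23.56767782868617), 521, np.float64(24.149427183168427))
```

View pics/w3.png

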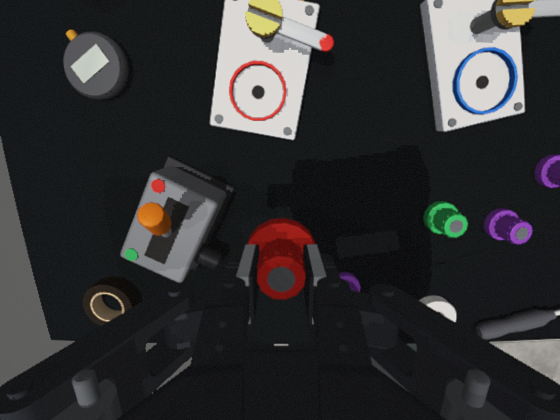

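```bash
cat >> h.py <<'E'
def load(f): return dict(np.load(f))
def keep(c,f): np.savez(f,**{k:c[k] for k in("color","depth","wfc","fx","fy","cx","cy","k1")})
def block(c,seat):
    """block yaw from white upper face: minAreaRect, x = long axis pointing away from robot"""
    X=cloud(c); hsv=cv2.cvtColor(c["color"],cv2.COLOR_RGB2HSV)
    m=(np.hypot(X[...,0]-seat[0]-24,X[...,1]-seat[1])<80)&(X[...,2]>12)&(X[...,2]<20)&(hsv[...,1]<40)&(hsv[...,2]>120)
    n,l,st,_=cv2.connectedComponentsWithStats(m.astype(np.uint8)); k=1+np.argmax(st[1:,4]); P=X[l==k]
    (o,s,_)=r=cv2.minAreaRect(P[:,:2].astype(np.float32)); b=cv2.boxPoints(r); e=[b[1]-b[0],b[2]-b[1]]; e=max(e,key=np.linalg.norm)
    e=e*np.sign(e[0]); return np.arctan2(e[1],e[0]),o,s,P[:,2].mean()
def screw(c,near):
    """brass head: points above z=57 near, centre; slot direction from dark/low pixels"""
    X=cloud(c); m=(np.hypot(X[...,0]-near[0],X[...,1]-near[1])<22)&(X[...,2]>62)&(X[...,2]<72); P=X[m]
    o=P[:,:2].mean(0); (oc,rr)=cv2.minEnclosingCircle(P[:,:2].astype(np.float32)); return o,oc,rr,len(P),P[:,2].mean()
E
python3 - <<'E'
from h import *
np.set_printoptions(precision=3,suppress=True)
c=load("w3.npz"); print("red",block(c,(580,206)), screw(c,(627,200)))
X=cloud(c); T=[483.8,186.8,155.6]
m=(np.hypot(X[...,0]-T[0],X[...,1]-T[1])<25)&(X[...,2]>169)&(X[...,2]<182)&(c["color"].max(-1)<130); P=X[m]; print(len(P),P.mean(0),(P.min(0)+P.max(0))/2-T)
hsv=cv2.cvtColor(c["color"],cv2.COLOR_RGB2HSV); m=(hsv[...,1]>150)&((hsv[...,0]<6)|(hsv[...,0]>173))&(np.hypot(X[...,0]-T[0],X[...,1]-T[1])<30)&(X[...,2]>130); P=X[m]; print("foot",np.percentile(P-T,[2,98],axis=0))
E
```

```text
red (np.float32(-0.17623371), (598.146240234375, 203.5667724609375), (80.07257843017578, 107.62997436523438), np.float64(16.383460428704097)) (array([625.818, 198.145]), (627.0960083007812, 197.81756591796875), 13.663131713867188, 916, np.float64(66.07046206392171))
2474 [485.068 186.398 174.406] [-1.406 -0.025 19.878]
foot [[-10.969 -15.068 -12.211]
 [ 17.134  13.46   19.21 ]]
```

Run:
```python
from h import *
plan([581.9,205.9,75],-0.176)
```

```text
t=10.4 at [483.1 186.1 155. ] yaw 0.001 tilt 0.000 q6 1.71 | az 0.177 then t [ 93.8 -36.8  80. ]
```

```bash
python3 -m jog '[{"tx":0,"ty":0,"tz":0,"ax":0,"ay":0,"az":0.177,"jaw":1},{"tx":32,"ty":-12,"tz":0,"ax":0,"ay":0,"az":0,"jaw":1},{"tx":32,"ty":-13,"tz":20,"ax":0,"ay":0,"az":0,"jaw":1},{"tx":30,"ty":-12,"tz":30,"ax":0,"ay":0,"az":0,"jaw":1},{"tx":0,"ty":0,"tz":30,"ax":0,"ay":0,"az":0,"jaw":1}]' && python3 -m jog '[{"tx":0,"ty":0,"tz":0,"ax":0,"ay":0,"az":0,"jaw":1},{"tx":0,"ty":0,"tz":0,"ax":0,"ay":0,"az":0,"jaw":1}]'
python3 - <<'E'
from h import *
plan([581.9,205.9,43],-0.176)
c=cap("wrist"); save(c,"w4.png"); keep(c,"w4.npz"); print(ring(c,"red",(580,206)))
X=cloud(c);T=tool(); hsv=cv2.cvtColor(c["color"],cv2.COLOR_RGB2HSV); m=(hsv[...,1]>150)&((hsv[...,0]<6)|(hsv[...,0]>173))&(X[...,2]>45)&(X[...,2]<80)
P=(X[m]-T[:3,3])@T[:3,:3]; print(np.percentile(P,[0,2,98,100],axis=0))
E
```

```text
time_s: 11.08
eef_pos: [583.1, 205.2, 73.3]
ee_rot: [0.0, 0.996, -0.089, -0.0]
force: [0.4, 0.9, -0.9]
grip_width: 0.267
grip_force: 29.7
time_s: 11.32
eef_pos: [582.5, 205.6, 76.3]
ee_rot: [-0.0, 0.996, -0.089, 0.001]
force: [-0.1, -0.2, -1.1]
grip_width: 0.267
grip_force: 29.7
t=11.3 at [582.5 205.6  76.3] yaw -0.177 tilt 0.001 q6 1.90 | az -0.001 then t [-0.7 -0.2 33.3]
(array([581.55742296, 206.49636166]), np.float64(23.470994741302434), 497, np.float64(24.102820347225357))
[[-100.30398669  -72.96453578   -3.28435221]
 [ -95.18338072  -66.54496148   -2.37596501]
 [  41.31532378   50.51105306   24.67168118]
 [  43.67107609   52.32434629   25.95176051]]
```

View pics/w4.png

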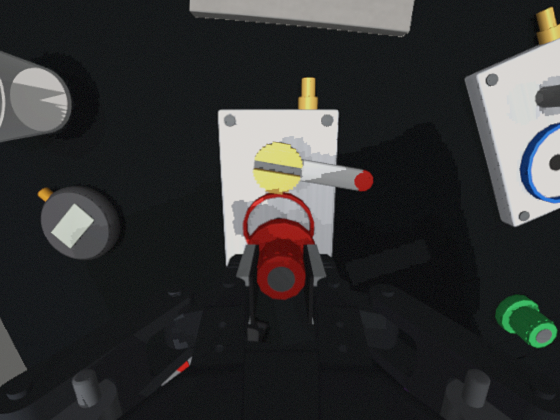

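Run:
```python
from h import *
from scipy.optimize import least_squares
c=load("w4.npz");T=tool();X=cloud(c); hsv=cv2.cvtColor(c["color"],cv2.COLOR_RGB2HSV); red=(hsv[...,1]>130)&((hsv[...,0]<6)|(hsv[...,0]>173))
Q=(X-T[:3,3])@T[:3,:3]
m=red&(abs(Q[...,0])<27)&(abs(Q[...,1])<27)&(Q[...,2]<18)&(Q[...,2]>-2); P=Q[m]; print(len(P),np.percentile(P,[0,1,99,100],axis=0))
# foot top outer rim: farthest points per angle
a=np.arctan2(P[:,1],P[:,0]); E=[]
for t in np.arange(-1,1,.1):
    k=abs(a-t)<.05
    if k.sum()>3: E.append(P[k][np.argmax(np.hypot(*P[k][:,:2].T))])
E=np.array(E); f=least_squares(lambda o:np.hypot(E[:,0]-o[0],E[:,1]-o[1])-20,[0,0],loss="soft_l1"); print("foot in tool",f.x)
Rp=X[red&(np.hypot(X[...,0]-581,X[...,1]-206)<32)&(X[...,2]<30)&(X[...,2]>20)]
f=least_squares(lambda o:np.hypot(Rp[:,0]-o[0],Rp[:,1]-o[1])-23.8,[580,206],loss="soft_l1"); print("ring",f.x, "in tool",((np.append(f.x,24)-T[:3,3])@T[:3,:3]))
```

```text
1361 [[ -0.59467314 -16.65649517  -1.90827156]
 [  2.18012073 -15.45854913  -1.49157777]
 [ 17.57204902  17.64706408  13.23800962]
 [ 17.98364081  19.12163016  14.46903348]]
foot in tool [-2.28175671  1.15073689]
ring [581.10177678 206.49603894] in tool [-1.85168355 -0.44430354 52.68503711]
```

```bash
python3 -m jog '[{"tx":0.4,"ty":-1,"tz":0,"ax":0,"ay":0,"az":0,"jaw":1},{"tx":0,"ty":0,"tz":20,"ax":0,"ay":0,"az":0,"jaw":1},{"tx":0,"ty":0,"tz":14,"ax":0,"ay":0,"az":0,"jaw":1},{"tx":0,"ty":0,"tz":5,"ax":0,"ay":0,"az":0,"jaw":1},{"tx":0,"ty":0,"tz":3,"ax":0,"ay":0,"az":0,"jaw":1}]' && python3 -m jog '[{"tx":0,"ty":0,"tz":1.5,"ax":0,"ay":0,"az":0,"jaw":1},{"tx":0,"ty":0,"tz":0,"ax":0,"ay":0,"az":0,"jaw":1}]'
```

```text
time_s: 12.0
eef_pos: [583.0, 206.8, 33.1]
ee_rot: [-0.0, 0.996, -0.088, 0.0]
force: [-0.3, -0.1, -0.1]
grip_width: 0.27
grip_force: 29.7
time_s: 12.25
eef_pos: [583.1, 206.8, 32.3]
ee_rot: [-0.0, 0.996, -0.088, 0.0]
force: [-1.7, -0.1, 3.6]
grip_width: 0.266
grip_force: 30.0
```

```bash
python3 -m jog '[{"tx":0,"ty":0,"tz":0,"ax":0,"ay":0,"az":0,"jaw":0},{"tx":0,"ty":0,"tz":0,"ax":0,"ay":0,"az":0,"jaw":0},{"tx":0,"ty":0,"tz":-30,"ax":0,"ay":0,"az":0,"jaw":0},{"tx":0,"ty":0,"tz":-60,"ax":0,"ay":0,"az":0,"jaw":-0.2},{"tx":-40,"ty":0,"tz":-60,"ax":0,"ay":0,"az":0,"jaw":-0.2}]' && python3 -m jog '[{"tx":-40,"ty":0,"tz":0,"ax":0,"ay":0,"az":0,"jaw":-0.2},{"tx":0,"ty":0,"tz":0,"ax":0,"ay":0,"az":0,"jaw":-0.2}]'
python3 - <<'E'
from h import *
plan([461,18.4,120],0)
c=cap("wrist"); keep(c,"w5.npz")
X=cloud(c); m=(np.hypot(X[...,0]-580,X[...,1]-206)<25)&(X[...,2]>46)&(X[...,2]<56);P=X[m]; print("knob",len(P),P.mean(0),(P.max(0)+P.min(0))/2); print(ring(c,"red",(580,206)))
m=(np.hypot(X[...,0]-461,X[...,1]-18)<25)&(X[...,2]>29)&(X[...,2]<40);P=X[m]; print("green",len(P), P.mean(0) if len(P) else 0)
a=cv2.resize(c["color"][...,::-1][:260],None,fx=1.4,fy=1.4); cv2.imwrite("pics/w5.png",a)
E
```

```text
time_s: 12.88
eef_pos: [549.5, 212.4, 175.3]
ee_rot: [-0.0, 0.996, -0.089, 0.001]
force: [0.4, 0.7, 0.7]
grip_width: 0.6
grip_force: 0.0
time_s: 13.12
eef_pos: [507.7, 220.5, 174.2]
ee_rot: [-0.0, 0.996, -0.088, 0.0]
force: [0.5, -0.6, -0.4]
grip_width: 0.603
grip_force: 0.0
t=13.1 at [507.7 220.5 174.2] yaw -0.176 tilt 0.000 q6 1.94 | az -0.176 then t [-46.7 202.1  54.1]
knob 622 [581.0891557  206.10565686  50.34581266] [581.04903718 206.06330255  49.43335686]
(array([581.40897571, 206.27270016]), np.float64(19.60348788473403), 904, np.float64(25.484003933346177))
green 482 [460.7575356   19.71573751  34.17606195]
```

View pics/w5.png

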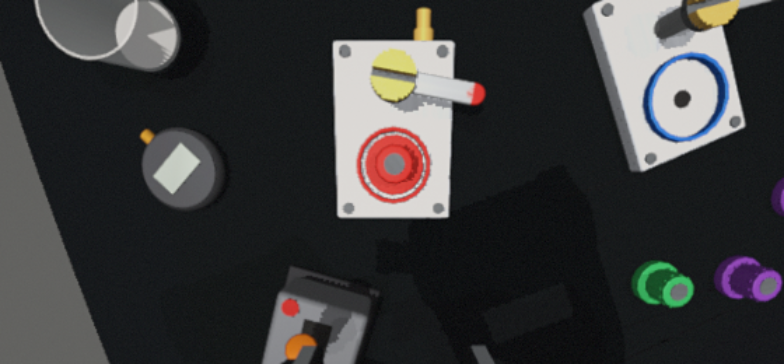

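```bash
python3 -m jog '[{"tx":0,"ty":0,"tz":0,"ax":0,"ay":0,"az":-0.176,"jaw":-0.2},{"tx":-12,"ty":50,"tz":0,"ax":0,"ay":0,"az":0,"jaw":-0.2},{"tx":-12,"ty":50,"tz":0,"ax":0,"ay":0,"az":0,"jaw":-0.2},{"tx":-12,"ty":50,"tz":20,"ax":0,"ay":0,"az":0,"jaw":-0.2},{"tx":-11,"ty":52,"tz":64,"ax":0,"ay":0,"az":0,"jaw":-0.2}]' && python3 -m jog '[{"tx":0,"ty":0,"tz":0,"ax":0,"ay":0,"az":0,"jaw":-0.2},{"tx":0,"ty":0,"tz":0,"ax":0,"ay":0,"az":0,"jaw":-0.2}]'
python3 - <<'E'
from h import *
c=cap("wrist"); k=knob(c,(460,18.5)); print(k); plan([k[1][0],k[1][1],16],0)
E
```

```text
time_s: 13.8
eef_pos: [466.4, 28.5, 105.8]
ee_rot: [0.001, 1.0, -0.001, 0.002]
force: [0.6, -0.8, -1.5]
grip_width: 0.603
grip_force: 0.0
time_s: 14.05
eef_pos: [466.0, 30.8, 105.9]
ee_rot: [0.0, 1.0, -0.001, 0.001]
force: [-0.1, 0.1, -0.2]
grip_width: 0.605
grip_force: 0.0
(array([459.24049421,  17.66811168,  33.17421455]), array([460.77004802,  18.1151309 ,  34.41753723]), 740)
t=14.1 at [466.1  31.2 106.2] yaw -0.001 tilt 0.002 q6 1.39 | az -0.001 then t [-5.5 13.1 90.2]
```

```bash
python3 -m jog '[{"tx":-6.5,"ty":13.3,"tz":30,"ax":0,"ay":0,"az":0,"jaw":-0.2},{"tx":0,"ty":0,"tz":36,"ax":0,"ay":0,"az":0,"jaw":-0.2},{"tx":0,"ty":0,"tz":20,"ax":0,"ay":0,"az":0,"jaw":-0.2},{"tx":0,"ty":0,"tz":4,"ax":0,"ay":0,"az":0,"jaw":-0.2},{"tx":0,"ty":0,"tz":0,"ax":0,"ay":0,"az":0,"jaw":1}]' 30 && python3 -m jog '[{"tx":0,"ty":0,"tz":0,"ax":0,"ay":0,"az":0,"jaw":1},{"tx":0,"ty":0,"tz":0,"ax":0,"ay":0,"az":0,"jaw":1},{"tx":0,"ty":0,"tz":0,"ax":0,"ay":0,"az":0,"jaw":1},{"tx":0,"ty":0,"tz":0,"ax":0,"ay":0,"az":0,"jaw":1}]' && python3 -m jog '[{"tx":0,"ty":0,"tz":-40,"ax":0,"ay":0,"az":0,"jaw":1},{"tx":0,"ty":0,"tz":-50,"ax":0,"ay":0,"az":0,"jaw":1},{"tx":10,"ty":50,"tz":-50,"ax":0,"ay":0,"az":0,"jaw":1},{"tx":20,"ty":50,"tz":0,"ax":0,"ay":0,"az":0,"jaw":1},{"tx":20,"ty":50,"tz":0,"ax":0,"ay":0,"az":0,"jaw":1}]'&& python3 -m jog '[{"tx":0,"ty":50,"tz":0,"ax":0,"ay":0,"az":0,"jaw":1},{"tx":0,"ty":30,"tz":0,"ax":0,"ay":0,"az":0,"jaw":1},{"tx":0,"ty":0,"tz":0,"ax":0,"ay":0,"az":0,"jaw":1}]'
python3 - <<'E'
from h import *
c=cap("wrist"); keep(c,"w6.npz"); r=ring(c,"green",(592,-211)); print(r); b=block(c,r[0]); print(b, screw(c,(639,-205)))
plan([r[0][0]+2,r[0][1],75],b[0]); save(c,"w6.png")
E
```

```text
time_s: 14.72
eef_pos: [459.2, 17.9, 16.2]
ee_rot: [0.0, 1.0, -0.0, 0.001]
force: [-0.6, 0.2, -0.0]
grip_width: 0.401
grip_force: 0.0
time_s: 15.22
eef_pos: [459.3, 17.7, 16.6]
ee_rot: [0.0, 1.0, -0.001, 0.001]
force: [-0.2, 2.5, 7.5]
grip_width: 0.266
grip_force: 29.5
time_s: 15.85
eef_pos: [507.6, -127.8, 150.4]
ee_rot: [0.001, 1.0, -0.0, 0.001]
force: [0.9, -0.2, -0.3]
grip_width: 0.268
grip_force: 29.7
time_s: 16.23
eef_pos: [506.6, -207.9, 149.3]
ee_rot: [0.0, 1.0, -0.002, 0.0]
force: [-0.6, 0.1, -0.9]
grip_width: 0.267
grip_force: 29.7
(array([ 592.4525593 , -212.44498787]), np.float64(20.512582660962817), 413, np.float64(24.2638773923812))
(np.float32(0.09834786), (614.542236328125, -210.2058868408203), (115.88761901855469, 80.12500762939453), np.float64(16.38229640389065)) (array([ 640.15681001, -207.53576964]), (640.6170654296875, -207.4832305908203), 14.006041526794434, 1055, np.float64(66.12167816687868))
t=16.3 at [ 506.7 -206.5  149.3] yaw -0.003 tilt 0.000 q6 0.97 | az -0.101 then t [86.8 14.5 74.3]
```

```bash
python3 -m jog '[{"tx":0,"ty":0,"tz":0,"ax":0,"ay":0,"az":-0.101,"jaw":1},{"tx":28,"ty":5,"tz":0,"ax":0,"ay":0,"az":0,"jaw":1},{"tx":28,"ty":5,"tz":20,"ax":0,"ay":0,"az":0,"jaw":1},{"tx":29,"ty":4.4,"tz":30,"ax":0,"ay":0,"az":0,"jaw":1},{"tx":0,"ty":0,"tz":23,"ax":0,"ay":0,"az":0,"jaw":1}]' && python3 -m jog '[{"tx":0,"ty":0,"tz":0,"ax":0,"ay":0,"az":0,"jaw":1},{"tx":0,"ty":0,"tz":0,"ax":0,"ay":0,"az":0,"jaw":1}]'
cat >> h.py <<'E'
def inhand(c,col,rf,rr,seat):
    from scipy.optimize import least_squares
    T=tool();X=cloud(c); hsv=cv2.cvtColor(c["color"],cv2.COLOR_RGB2HSV); g=sum(cv2.inRange(hsv,(a[0],110,40),b) for a,b in HUE[col])>0
    Q=(X-T[:3,3])@T[:3,:3]; P=Q[g&(abs(Q[...,0])<27)&(abs(Q[...,1])<27)&(Q[...,2]<18)&(Q[...,2]>-2)]; a=np.arctan2(P[:,1],P[:,0]); E=[]
    for t in np.arange(-1,1,.1):
        k=abs(a-t)<.05
        if k.sum()>3: E.append(P[k][np.argmax(np.hypot(*P[k][:,:2].T))])
    E=np.array(E); f=least_squares(lambda o:np.hypot(E[:,0]-o[0],E[:,1]-o[1])-rf,[0,0],loss="soft_l1").x
    Rp=X[g&(np.hypot(X[...,0]-seat[0],X[...,1]-seat[1])<rr+9)&(X[...,2]<30)&(X[...,2]>20)]
    h=least_squares(lambda o:np.hypot(Rp[:,0]-o[0],Rp[:,1]-o[1])-rr,seat,loss="soft_l1").x
    print("foot in tool",f,"ring",h,"in tool",((np.append(h,24)-T[:3,3])@T[:3,:3]))
E
python3 - <<'E'
from h import *
c=cap("wrist"); keep(c,"w7.npz"); inhand(c,"green",17,20.8,(592.4,-212.4)); plan([592.4,-212.4,33])
E
```

```text
time_s: 16.9
eef_pos: [594.0, -210.3, 74.9]
ee_rot: [-0.0, 0.999, 0.051, -0.0]
force: [0.4, 0.8, 0.2]
grip_width: 0.261
grip_force: 29.7
time_s: 17.15
eef_pos: [593.3, -211.7, 77.6]
ee_rot: [0.0, 0.999, 0.05, 0.001]
force: [-0.1, 0.2, -0.0]
grip_width: 0.268
grip_force: 29.7
foot in tool [0.15265989 0.39543346] ring [ 593.35631151 -212.32181993] in tool [-0.11779582  0.31163664 53.8224182 ]
t=17.2 at [ 593.3 -211.9   77.8] yaw 0.100 tilt 0.002 q6 0.94 | az -0.000 then t [-1.1  0.3 44.8]
```

```bash
python3 -m jog '[{"tx":-0.3,"ty":0,"tz":20,"ax":0,"ay":0,"az":0,"jaw":1},{"tx":0,"ty":0,"tz":14,"ax":0,"ay":0,"az":0,"jaw":1},{"tx":0,"ty":0,"tz":6,"ax":0,"ay":0,"az":0,"jaw":1},{"tx":0,"ty":0,"tz":4,"ax":0,"ay":0,"az":0,"jaw":1},{"tx":0,"ty":0,"tz":1.5,"ax":0,"ay":0,"az":0,"jaw":1}]' && python3 -m jog '[{"tx":0,"ty":0,"tz":0,"ax":0,"ay":0,"az":0,"jaw":1}]'
```

```text
time_s: 17.82
eef_pos: [592.9, -212.3, 32.5]
ee_rot: [0.0, 0.999, 0.05, 0.0]
force: [-6.9, 3.3, 18.2]
grip_width: 0.264
grip_force: 31.4
time_s: 17.95
eef_pos: [592.8, -212.3, 32.6]
ee_rot: [0.0, 0.999, 0.05, 0.0]
force: [-5.9, 2.1, 11.0]
grip_width: 0.268
grip_force: 30.8
```

```bash
python3 -m jog '[{"tx":0,"ty":0,"tz":0,"ax":0,"ay":0,"az":0,"jaw":0},{"tx":0,"ty":0,"tz":0,"ax":0,"ay":0,"az":0,"jaw":0},{"tx":0,"ty":0,"tz":-30,"ax":0,"ay":0,"az":0,"jaw":0},{"tx":0,"ty":0,"tz":-60,"ax":0,"ay":0,"az":0,"jaw":-0.2},{"tx":-40,"ty":0,"tz":-60,"ax":0,"ay":0,"az":0,"jaw":-0.2}]' && python3 -m jog '[{"tx":-50,"ty":10,"tz":-50,"ax":0,"ay":0,"az":0,"jaw":-0.8},{"tx":-50,"ty":10,"tz":-30,"ax":0,"ay":0,"az":0,"jaw":-0.8},{"tx":-30,"ty":10,"tz":0,"ax":0,"ay":0,"az":0,"jaw":-0.8},{"tx":0,"ty":0,"tz":0,"ax":0,"ay":0,"az":0,"jaw":-0.8},{"tx":0,"ty":0,"tz":0,"ax":0,"ay":0,"az":0,"jaw":-0.8}]'
python3 - <<'E'
from h import *
c=cap("wrist"); keep(c,"w8.npz"); cv2.imwrite("pics/w8.png",cv2.resize(c["color"][:300,:,::-1],None,fx=1.4,fy=1.4,interpolation=cv2.INTER_CUBIC))
X=cloud(c); m=(np.hypot(X[...,0]-592.8,X[...,1]+212.3)<25)&(X[...,2]>46)&(X[...,2]<56);P=X[m]; print("knob",len(P),P.mean(0),(P.max(0)+P.min(0))/2); print(ring(c,"green",(592.5,-212)))
hsv=cv2.cvtColor(c["color"],cv2.COLOR_RGB2HSV)
m=(np.hypot(X[...,0]-460,X[...,1]+265)<45)&(X[...,2]>105)&(X[...,2]<125); P=X[m]; print("handle top",len(P),P.mean(0),cv2.minAreaRect(P[:,:2].astype(np.float32)))
m=(np.hypot(X[...,0]-460,X[...,1]+265)<60)&(X[...,2]>52)&(X[...,2]<59); P=X[m]; print("holder top",len(P),P.mean(0),cv2.minAreaRect(P[:,:2].astype(np.float32)))
plan([460,-268,100])
E
```

```text
time_s: 18.58
eef_pos: [558.6, -215.5, 174.4]
ee_rot: [0.0, 0.999, 0.05, 0.001]
force: [0.1, -0.8, -0.8]
grip_width: 0.6
grip_force: 0.0
time_s: 19.2
eef_pos: [438.2, -256.4, 246.3]
ee_rot: [-0.0, 0.999, 0.05, 0.0]
force: [0.4, 0.5, -0.2]
grip_width: 0.901
grip_force: 0.0
knob 465 [ 592.6985833  -213.57092707   50.18277761] [ 592.99022736 -213.04930557   49.6924907 ]
(array([ 593.23483266, -212.010655  ]), np.float64(18.503434880417917), 412, np.float64(24.738117767707973))
handle top 715 [ 461.53905129 -267.89498121  115.89055692] ((460.7701721191406, -268.125), (22.100770950317383, 28.290264129638672), 38.675086975097656)
holder top 1928 [ 464.04121395 -267.43008846   56.56335563] ((460.4071044921875, -268.31097412109375), (60.10084915161133, 60.486572265625), 79.77726745605469)
t=19.2 at [ 438.4 -256.2  246.1] yaw 0.100 tilt 0.000 q6 0.71 | az -0.000 then t [ 20.4  14.  146.1]
```

View pics/w8.png

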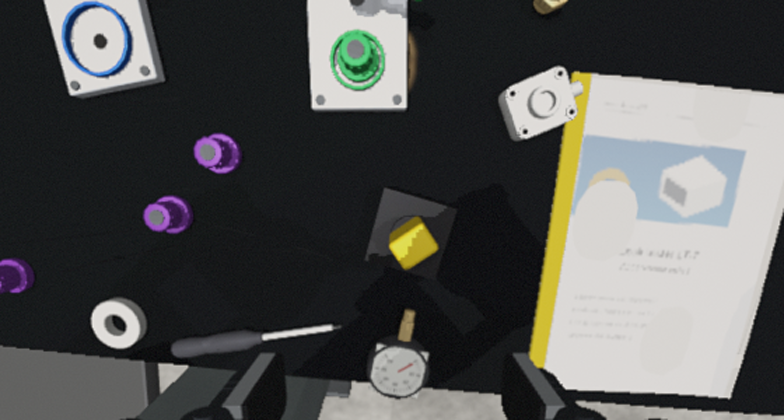

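```bash
python3 -m jog '[{"tx":0,"ty":0,"tz":0,"ax":0,"ay":0,"az":-0.179,"jaw":-0.5},{"tx":0,"ty":0,"tz":0,"ax":0,"ay":0,"az":-0.179,"jaw":-0.5},{"tx":0,"ty":0,"tz":0,"ax":0,"ay":0,"az":-0.179,"jaw":-0.5},{"tx":0,"ty":0,"tz":0,"ax":0,"ay":0,"az":-0.179,"jaw":-0.5},{"tx":0,"ty":0,"tz":0,"ax":0,"ay":0,"az":-0.179,"jaw":-0.5}]' && python3 -m jog '[{"tx":0,"ty":0,"tz":0,"ax":0,"ay":0,"az":-0.179,"jaw":-0.5},{"tx":0,"ty":0,"tz":0,"ax":0,"ay":0,"az":-0.179,"jaw":-0.5},{"tx":0,"ty":0,"tz":0,"ax":0,"ay":0,"az":-0.179,"jaw":-0.5},{"tx":0,"ty":0,"tz":0,"ax":0,"ay":0,"az":-0.179,"jaw":-0.5},{"tx":0,"ty":0,"tz":0,"ax":0,"ay":0,"az":-0.179,"jaw":-0.5}]' && python3 -m jog '[{"tx":0,"ty":0,"tz":0,"ax":0,"ay":0,"az":-0.179,"jaw":-0.5},{"tx":0,"ty":0,"tz":0,"ax":0,"ay":0,"az":-0.179,"jaw":-0.5},{"tx":0,"ty":0,"tz":0,"ax":0,"ay":0,"az":0,"jaw":-0.5},{"tx":0,"ty":0,"tz":0,"ax":0,"ay":0,"az":0,"jaw":-0.5}]'
python3 - <<'E'
from h import *
c=cap("wrist"); X=cloud(c)
m=(np.hypot(X[...,0]-460,X[...,1]+265)<45)&(X[...,2]>108)&(X[...,2]<125); P=X[m]; print("handle top",len(P),P.mean(0), len(P) and cv2.minAreaRect(P[:,:2].astype(np.float32)))
save(c,"w9.png"); plan([460.7,-268.2,140],2.246)
E
```

```text
time_s: 19.88
eef_pos: [438.5, -256.0, 245.9]
ee_rot: [-0.0, 0.877, 0.48, -0.0]
force: [-0.4, -0.5, 0.1]
grip_width: 0.751
grip_force: 0.0
time_s: 20.5
eef_pos: [438.5, -256.0, 245.9]
ee_rot: [-0.0, 0.583, 0.813, 0.0]
force: [-0.2, -0.1, 0.2]
grip_width: 0.749
grip_force: 0.0
time_s: 21.0
eef_pos: [438.1, -256.3, 246.2]
ee_rot: [-0.0, 0.433, 0.901, 0.0]
force: [-0.7, 0.3, -0.2]
grip_width: 0.748
grip_force: 0.0
handle top 627 [ 459.52463415 -267.40188408  115.83207079] ((460.3363952636719, -268.260009765625), (20.71588134765625, 27.934967041015625), 39.05338668823242)
t=21.1 at [ 438.  -256.3  246.2] yaw 2.245 tilt 0.000 q6 -1.44 | az -0.001 then t [-23.5  10.3 106.2]
```

```bash
python3 -m jog '[{"tx":-23.5,"ty":10.3,"tz":50,"ax":0,"ay":0,"az":0,"jaw":-0.5},{"tx":0,"ty":0,"tz":50,"ax":0,"ay":0,"az":0,"jaw":-0.5},{"tx":0,"ty":0,"tz":0,"ax":0,"ay":0,"az":0,"jaw":-0.5},{"tx":0,"ty":0,"tz":0,"ax":0,"ay":0,"az":0,"jaw":-0.5}]'
python3 - <<'E'
from h import *
c=cap("wrist"); X=cloud(c)
m=(np.hypot(X[...,0]-460,X[...,1]+265)<45)&(X[...,2]>108)&(X[...,2]<125); P=X[m]; print("handle top",len(P),P.mean(0), len(P) and cv2.minAreaRect(P[:,:2].astype(np.float32)))
plan([460.7,-268.2,72],2.246)
E
```

```text
time_s: 21.55
eef_pos: [461.2, -269.0, 148.5]
ee_rot: [0.001, 0.433, 0.902, -0.0]
force: [-0.3, -0.9, 1.0]
grip_width: 0.751
grip_force: 0.0
handle top 1478 [ 459.67524455 -266.97388401  115.78412146] ((460.2465515136719, -267.8467712402344), (21.910358428955078, 28.212848663330078), 39.75507736206055)
t=21.6 at [ 461.4 -269.1  148.8] yaw 2.247 tilt 0.004 q6 -1.42 | az 0.001 then t [ 1.4 -0.  76.8]
```

```bash
python3 -m jog '[{"tx":1.5,"ty":0,"tz":40,"ax":0,"ay":0,"az":0,"jaw":-0.5},{"tx":0,"ty":0,"tz":30,"ax":0,"ay":0,"az":0,"jaw":-0.5},{"tx":0,"ty":0,"tz":7,"ax":0,"ay":0,"az":0,"jaw":-0.5},{"tx":0,"ty":0,"tz":0,"ax":0,"ay":0,"az":0,"jaw":1},{"tx":0,"ty":0,"tz":0,"ax":0,"ay":0,"az":0,"jaw":1}]' 60 && python3 -m jog '[{"tx":0,"ty":0,"tz":0,"ax":0,"ay":0,"az":0,"jaw":1},{"tx":0,"ty":0,"tz":0,"ax":0,"ay":0,"az":0,"jaw":1},{"tx":0,"ty":0,"tz":0,"ax":0,"ay":0,"az":0,"jaw":1}]'
python3 - <<'E'
from h import *
plan([460.5,-268,72])
E
```

```text
time_s: 22.22
eef_pos: [460.3, -267.8, 71.0]
ee_rot: [0.001, 0.432, 0.902, -0.0]
force: [0.0, -0.3, 0.5]
grip_width: 0.33
grip_force: 0.0
time_s: 22.6
eef_pos: [460.2, -267.8, 71.0]
ee_rot: [0.001, 0.432, 0.902, -0.0]
force: [-0.9, -0.2, 7.7]
grip_width: 0.25
grip_force: 58.8
t=22.6 at [ 460.2 -267.8   71. ] yaw 2.248 tilt 0.003 q6 -1.42 | az -0.000 then t [-0.3  0.1 -1. ]
```

```bash
cat >> h.py <<'E'
def tongue(c,ax):
    X=cloud(c); r=np.hypot(X[...,0]-ax[0],X[...,1]-ax[1]); P=X[(r>17)&(r<52)&(X[...,2]>51)&(X[...,2]<60)]
    o=P[:,:2].mean(0); v=np.linalg.svd(P[:,:2]-o)[2][0]; v=v*np.sign(v@(o-ax)); off=np.cross(np.append(v,0),np.append(o-ax,0))[2]
    return "tongue ang %.3f via axis %.3f n %d off %.1f far %.1f"%(np.arctan2(v[1],v[0]),np.arctan2(*(o-ax)[::-1]),len(P),off,np.max((P[:,:2]-ax)@v))
def slot(c,ax):
    X=cloud(c); r=np.hypot(X[...,0]-ax[0],X[...,1]-ax[1]); P=X[(r<11)&(X[...,2]>56)&(X[...,2]<63.5)]
    o=P[:,:2].mean(0); v=np.linalg.svd(P[:,:2]-o)[2][0]; return "slot ang mod pi %.3f n %d o-ax %s"%(np.arctan2(v[1],v[0])%np.pi,len(P),np.round(o-ax,1))
E
python3 - <<'E'
from h import *
for f,ax in(("w6",(640.4,-207.4)),("w7",(640.4,-207.4)),("w3",(627.3,197.9)),("w4",(627.8,198)),("w5",(627.8,198))):
    c=load(f+".npz"); ax=np.array(ax)
    try: print(f,tongue(c,ax),slot(c,ax),"screw",screw(c,ax)[:4])
    except Exception as e: print(f,e)
E
python3 -m jog '[{"tx":0,"ty":0,"tz":-25,"ax":0,"ay":0,"az":0,"jaw":1},{"tx":0,"ty":0,"tz":-50,"ax":0,"ay":0,"az":0,"jaw":1},{"tx":0,"ty":0,"tz":-55,"ax":0,"ay":0,"az":0,"jaw":1},{"tx":0,"ty":0,"tz":0,"ax":0,"ay":0,"az":0.175,"jaw":1},{"tx":0,"ty":0,"tz":0,"ax":0,"ay":0,"az":0.175,"jaw":1}]' && python3 -m jog '[{"tx":0,"ty":0,"tz":0,"ax":0,"ay":0,"az":0.175,"jaw":1},{"tx":0,"ty":0,"tz":0,"ax":0,"ay":0,"az":0,"jaw":1}]'
python3 -c "
from h import *
plan([640.4,-207.4,200],1.5)"
```

```text
w6 tongue ang -1.705 via axis -1.710 n 895 off -0.2 far 51.9 slot ang mod pi 1.431 n 207 o-ax [ 1.6 -0.5] screw (array([ 640.15681001, -207.53576964]), (640.6170654296875, -207.4832305908203), 14.006041526794434, 1055)
w7 tongue ang -1.705 via axis -1.696 n 1335 off 0.3 far 51.9 slot ang mod pi 1.436 n 341 o-ax [-0.6  0.1] screw (array([ 640.79189689, -207.35302053]), (640.4703369140625, -207.3769073486328), 13.707741737365723, 1591)
w3 tongue ang -1.921 via axis -1.916 n 844 off 0.2 far 52.0 slot ang mod pi 1.208 n 188 o-ax [ 1.9 -0.4] screw (array([625.81818852, 198.14487165]), (627.0960083007812, 197.81756591796875), 13.663131713867188, 916)
w4 tongue ang -1.918 via axis -1.909 n 1349 off 0.3 far 51.9 slot ang mod pi 1.225 n 346 o-ax [-0.7  0.3] screw (array([628.30456767, 198.33239499]), (627.8794555664062, 198.2916717529297), 13.720962524414062, 1621)
w5 tongue ang -0.976 via axis -2.160 n 794 off -28.4 far 33.4 slot ang mod pi 1.219 n 169 o-ax [ 0.9 -0.3] screw (array([627.82667953, 198.48722601]), (627.8352661132812, 198.3763427734375), 13.66793155670166, 804)
time_s: 23.22
eef_pos: [459.7, -267.3, 200.4]
ee_rot: [0.001, 0.585, 0.811, -0.0]
force: [-0.5, -0.4, -0.8]
grip_width: 0.251
grip_force: 58.6
time_s: 23.48
eef_pos: [459.6, -267.2, 199.7]
ee_rot: [0.0, 0.651, 0.759, -0.0]
force: [0.5, 0.1, -0.4]
grip_width: 0.25
grip_force: 58.6
t=23.5 at [ 459.6 -267.2  199.7] yaw 1.724 tilt 0.000 q6 -0.90 | az 0.224 then t [ 72.4 176.1  -0.2]
```

```bash
python3 -m jog '[{"tx":0,"ty":0,"tz":0,"ax":0,"ay":0,"az":0.144,"jaw":1},{"tx":0,"ty":0,"tz":0,"ax":0,"ay":0,"az":0.144,"jaw":1},{"tx":20.9,"ty":42.8,"tz":0,"ax":0,"ay":0,"az":0,"jaw":1},{"tx":20.9,"ty":42.8,"tz":0,"ax":0,"ay":0,"az":0,"jaw":1},{"tx":20.9,"ty":42.8,"tz":20,"ax":0,"ay":0,"az":0,"jaw":1}]' && python3 -m jog '[{"tx":20.9,"ty":42.8,"tz":20,"ax":0,"ay":0,"az":0,"jaw":1},{"tx":0,"ty":0,"tz":0,"ax":0,"ay":0,"az":0,"jaw":1},{"tx":0,"ty":0,"tz":0,"ax":0,"ay":0,"az":0,"jaw":1}]'
python3 - <<'E'
from h import *
plan([640.5,-207.4,138],1.436); c=cap("wrist"); save(c,"w10.png"); keep(c,"w10.npz")
E
```

```text
time_s: 24.1
eef_pos: [597.3, -222.3, 180.8]
ee_rot: [0.002, 0.752, 0.659, 0.001]
force: [-0.5, -0.8, -1.7]
grip_width: 0.247
grip_force: 59.1
time_s: 24.48
eef_pos: [640.2, -207.9, 159.8]
ee_rot: [0.0, 0.753, 0.658, -0.0]
force: [-0.9, 0.1, -0.1]
grip_width: 0.25
grip_force: 59.3
t=24.5 at [ 640.2 -207.9  159.8] yaw 1.437 tilt 0.000 q6 -0.35 | az 0.001 then t [ 0.5  0.2 21.8]
```

View pics/w10.png

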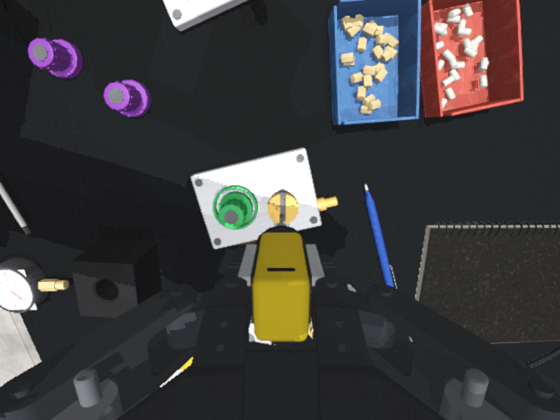

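```bash
python3 -m jog '[{"tx":0.5,"ty":0.2,"tz":15,"ax":0,"ay":0,"az":0,"jaw":1},{"tx":0,"ty":0,"tz":7,"ax":0,"ay":0,"az":0,"jaw":1},{"tx":0,"ty":0,"tz":4,"ax":0,"ay":0,"az":0,"jaw":1},{"tx":0,"ty":0,"tz":4,"ax":0,"ay":0,"az":0,"jaw":1},{"tx":0,"ty":0,"tz":0,"ax":0,"ay":0,"az":0,"jaw":1}]'
python3 -c "
from h import *
plan([640.5,-207.4,125],1.436); print(slot(load('w10.npz'),np.array([640.4,-207.4])))"
```

```text
time_s: 25.15
eef_pos: [640.7, -207.1, 129.2]
ee_rot: [-0.0, 0.754, 0.657, -0.0]
force: [0.2, -0.9, -1.6]
grip_width: 0.251
grip_force: 59.3
t=25.1 at [ 640.7 -207.1  129.2] yaw 1.435 tilt 0.000 q6 -0.35 | az -0.001 then t [-0.3 -0.2  4.2]
slot ang mod pi 1.447 n 121 o-ax [0.5 1.6]
```

```bash
python3 -m jog '[{"tx":0,"ty":0,"tz":2,"ax":0,"ay":0,"az":0,"jaw":1},{"tx":0,"ty":0,"tz":1.5,"ax":0,"ay":0,"az":0,"jaw":1},{"tx":0,"ty":0,"tz":0,"ax":0,"ay":0,"az":0,"jaw":1}]' && python3 -m jog '[{"tx":0,"ty":0,"tz":0,"ax":0,"ay":0,"az":0.1,"jaw":1},{"tx":0,"ty":0,"tz":0,"ax":0,"ay":0,"az":0.1,"jaw":1},{"tx":0,"ty":0,"tz":0,"ax":0,"ay":0,"az":0.1,"jaw":1},{"tx":0,"ty":0,"tz":0,"ax":0,"ay":0,"az":0.1,"jaw":1},{"tx":0,"ty":0,"tz":0,"ax":0,"ay":0,"az":0,"jaw":1}]'
python3 -c "
from h import *
plan([640.5,-207.4,125],0.09); print(sense()['wrist_torque'],sense()['force'])"
```

```text
time_s: 25.52
eef_pos: [640.8, -207.1, 125.8]
ee_rot: [-0.0, 0.754, 0.657, -0.0]
force: [-0.2, -0.7, -0.7]
grip_width: 0.249
grip_force: 59.3
time_s: 26.15
eef_pos: [641.3, -207.4, 126.1]
ee_rot: [0.001, 0.869, 0.495, 0.0]
force: [3.3, -1.8, -2.7]
grip_width: 0.251
grip_force: 59.0
t=26.1 at [ 641.3 -207.4  126.1] yaw 1.036 tilt 0.002 q6 0.05 | az 0.946 then t [-0.8 -0.1  1.1]
[-0.40452292 -0.69109007  0.03241145] [ 3.32144585 -1.76827655 -2.73060802]
```

```bash
python3 -m jog '[{"tx":-0.5,"ty":0,"tz":0,"ax":0,"ay":0,"az":0.14,"jaw":1},{"tx":0,"ty":0,"tz":0,"ax":0,"ay":0,"az":0.14,"jaw":1},{"tx":0,"ty":0,"tz":0,"ax":0,"ay":0,"az":0.14,"jaw":1},{"tx":0,"ty":0,"tz":0,"ax":0,"ay":0,"az":0.14,"jaw":1},{"tx":0,"ty":0,"tz":0,"ax":0,"ay":0,"az":0.14,"jaw":1}]' && python3 -m jog '[{"tx":0,"ty":0,"tz":0,"ax":0,"ay":0,"az":0.12,"jaw":1},{"tx":0,"ty":0,"tz":0,"ax":0,"ay":0,"az":0.12,"jaw":1},{"tx":0,"ty":0,"tz":0,"ax":0,"ay":0,"az":0,"jaw":1}]' && python3 -c "
from h import *
plan([640.5,-207.4,125],-0.1); print(sense()['wrist_torque'],sense()['force'])" && python3 -m jog '[{"tx":0,"ty":0,"tz":0,"ax":0,"ay":0,"az":0.06,"jaw":1},{"tx":0,"ty":0,"tz":0,"ax":0,"ay":0,"az":0.06,"jaw":1},{"tx":0,"ty":0,"tz":0,"ax":0,"ay":0,"az":0,"jaw":1}]' && python3 -c "
from h import *
plan([640.5,-207.4,125],-0.1); print(sense()['wrist_torque'],sense()['force'])
c=cap('wrist'); print(tongue(c,np.array([640.4,-207.4]))); save(c,'w11.png')"
```

```text
time_s: 26.78
eef_pos: [640.8, -207.4, 126.1]
ee_rot: [-0.0, 0.986, 0.166, 0.0]
force: [2.1, -0.8, -1.4]
grip_width: 0.248
grip_force: 59.2
time_s: 27.15
eef_pos: [640.7, -207.2, 126.0]
ee_rot: [-0.0, 0.999, 0.049, 0.0]
force: [2.1, 0.9, -0.5]
grip_width: 0.251
grip_force: 59.3
t=27.1 at [ 640.7 -207.2  126. ] yaw 0.098 tilt 0.001 q6 0.99 | az 0.198 then t [-0.2  0.2  1. ]
[ 0.26958608 -0.43555677  0.05932275] [ 2.0592352   0.94029892 -0.46966325]
time_s: 27.52
eef_pos: [640.6, -207.2, 126.0]
ee_rot: [-0.0, 1.0, -0.011, 0.0]
force: [1.9, 1.6, -0.8]
grip_width: 0.252
grip_force: 59.3
t=27.5 at [ 640.6 -207.2  126. ] yaw -0.021 tilt 0.001 q6 1.11 | az 0.079 then t [-0.1  0.2  1. ]
[ 0.46790875 -0.35683098  0.06542582] [ 1.91567113  1.60503074 -0.76501879]h.py:74: RuntimeWarning: Mean of empty slice.
  o=P[:,:2].mean(0); v=np.linalg.svd(P[:,:2]-o)[2][0]; v=v*np.sign(v@(o-ax)); off=np.cross(np.append(v,0),np.append(o-ax,0))[2]
  ret = um.true_divide(
Traceback (most recent call last):
  File "h.py", line 75, in tongue
    return "tongue ang %.3f via axis %.3f n %d off %.1f far %.1f"%(np.arctan2(v[1],v[0]),np.arctan2(*(o-ax)[::-1]),len(P),off,np.max((P[:,:2]-ax)@v))
                                                                                                                              ~~~~~~^^^^^^^^^^^^^^^^
ValueError: zero-size array to reduction operation maximum which has no identity
```

```bash
for i in 1; do python3 -m jog '[{"tx":0,"ty":0,"tz":0,"ax":0,"ay":0,"az":0.05,"jaw":1},{"tx":0,"ty":0,"tz":0,"ax":0,"ay":0,"az":0,"jaw":1}]'; done; python3 -c "
from h import *
plan([640.5,-207.4,125],-0.1); print(sense()['wrist_torque'],sense()['force'])" && python3 -m jog '[{"tx":0,"ty":0,"tz":0,"ax":0,"ay":0,"az":0.04,"jaw":1},{"tx":0,"ty":0,"tz":0,"ax":0,"ay":0,"az":0,"jaw":1}]' && python3 -c "
from h import *
plan([640.5,-207.4,125],-0.1); print(sense()['wrist_torque'],sense()['force'])"
```

```text
time_s: 27.82
eef_pos: [640.6, -207.2, 126.0]
ee_rot: [-0.0, 0.999, -0.036, 0.0]
force: [0.5, 3.9, -0.6]
grip_width: 0.251
grip_force: 59.4
t=27.8 at [ 640.6 -207.2  126. ] yaw -0.072 tilt 0.001 q6 1.16 | az 0.028 then t [-0.1  0.2  1. ]
[ 0.58647487 -0.42549672  0.01632098] [ 0.4893639   3.93078524 -0.59214822]
time_s: 28.08
eef_pos: [640.6, -207.3, 125.9]
ee_rot: [-0.0, 0.998, -0.056, 0.0]
force: [2.0, 4.0, 1.1]
grip_width: 0.248
grip_force: 59.5
t=28.1 at [ 640.6 -207.3  125.9] yaw -0.113 tilt 0.001 q6 1.20 | az -0.013 then t [-0.1  0.2  0.9]
[ 0.74831924 -0.43709259  0.16232934] [1.9841875  4.00837138 1.11571841]
```

```bash
python3 -m jog '[{"tx":0,"ty":0,"tz":0,"ax":0,"ay":0,"az":-0.1,"jaw":1},{"tx":0,"ty":0,"tz":-10,"ax":0,"ay":0,"az":0,"jaw":1},{"tx":0,"ty":0,"tz":-30,"ax":0,"ay":0,"az":0,"jaw":1},{"tx":0,"ty":0,"tz":-35,"ax":0,"ay":0,"az":0,"jaw":1},{"tx":-50,"ty":-20,"tz":0,"ax":0,"ay":0,"az":0,"jaw":1}]' && python3 -m jog '[{"tx":-50,"ty":-20,"tz":0,"ax":0,"ay":0,"az":0,"jaw":1},{"tx":0,"ty":0,"tz":0,"ax":0,"ay":0,"az":0,"jaw":1}]'
python3 - <<'E'
from h import *
c=cap('wrist'); keep(c,"w11.npz"); print(sense()['time_s'],screw(c,(640,-207))); 
try: print(tongue(c,np.array([640.4,-207.4])))
except Exception as e: print(e)
save(c,'w11.png'); plan([627.8,198.2,192],1.222)
E
```

```text
time_s: 28.7
eef_pos: [593.2, -189.1, 204.6]
ee_rot: [0.003, 1.0, -0.008, 0.004]
force: [0.1, -0.7, -1.5]
grip_width: 0.251
grip_force: 59.4
time_s: 28.95
eef_pos: [538.0, -164.7, 201.2]
ee_rot: [-0.0, 1.0, -0.008, -0.001]
force: [0.6, 0.3, 0.3]
grip_width: 0.249
grip_force: 59.3
29.0 (array([ 640.33278901, -207.52115062]), (640.2630615234375, -207.8877410888672), 13.964028358459473, 640, np.float64(66.22826939521974))
tongue ang -3.037 via axis -3.007 n 551 off 1.1 far 52.0
t=29.0 at [ 540.2 -166.   202. ] yaw -0.016 tilt 0.001 q6 1.08 | az -1.238 then t [372.2 -42.2   9.6]
```

View pics/w11.png

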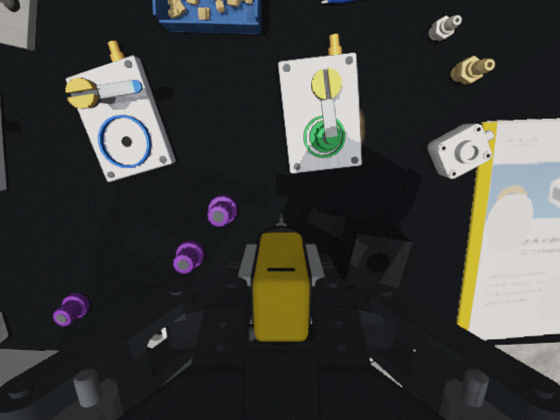

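```bash
python3 -m jog '[{"tx":0,"ty":0,"tz":0,"ax":0,"ay":0,"az":-0.177,"jaw":1},{"tx":0,"ty":0,"tz":0,"ax":0,"ay":0,"az":-0.177,"jaw":1},{"tx":0,"ty":0,"tz":0,"ax":0,"ay":0,"az":-0.177,"jaw":1},{"tx":0,"ty":0,"tz":0,"ax":0,"ay":0,"az":-0.177,"jaw":1},{"tx":0,"ty":0,"tz":0,"ax":0,"ay":0,"az":-0.177,"jaw":1}]' && python3 -m jog '[{"tx":0,"ty":0,"tz":0,"ax":0,"ay":0,"az":-0.177,"jaw":1},{"tx":0,"ty":0,"tz":0,"ax":0,"ay":0,"az":-0.176,"jaw":1},{"tx":46.5,"ty":-5.3,"tz":0,"ax":0,"ay":0,"az":0,"jaw":1},{"tx":46.5,"ty":-5.3,"tz":0,"ax":0,"ay":0,"az":0,"jaw":1},{"tx":46.5,"ty":-5.3,"tz":0,"ax":0,"ay":0,"az":0,"jaw":1}]' && python3 -m jog '[{"tx":46.5,"ty":-5.3,"tz":0,"ax":0,"ay":0,"az":0,"jaw":1},{"tx":46.5,"ty":-5.3,"tz":0,"ax":0,"ay":0,"az":0,"jaw":1},{"tx":46.5,"ty":-5.3,"tz":0,"ax":0,"ay":0,"az":0,"jaw":1},{"tx":46.5,"ty":-5.3,"tz":0,"ax":0,"ay":0,"az":0,"jaw":1},{"tx":46.5,"ty":-5.3,"tz":0,"ax":0,"ay":0,"az":0,"jaw":1}]' && python3 -m jog '[{"tx":0,"ty":0,"tz":20,"ax":0,"ay":0,"az":0,"jaw":1},{"tx":0,"ty":0,"tz":0,"ax":0,"ay":0,"az":0,"jaw":1},{"tx":0,"ty":0,"tz":0,"ax":0,"ay":0,"az":0,"jaw":1}]'
python3 - <<'E'
from h import *
c=cap('wrist'); keep(c,"w12.npz"); save(c,"w12.png"); plan([627.8,198.2,138],1.222); a=np.array([627.8,198.2]); print(screw(c,a),slot(c,a),tongue(c,a))
E
```

```text
time_s: 29.62
eef_pos: [542.3, -167.1, 201.5]
ee_rot: [0.001, 0.906, 0.424, 0.0]
force: [0.1, -0.9, -0.8]
grip_width: 0.25
grip_force: 59.3
time_s: 30.25
eef_pos: [575.4, -28.9, 201.6]
ee_rot: [0.001, 0.819, 0.573, 0.0]
force: [-0.4, -0.1, -1.8]
grip_width: 0.25
grip_force: 59.3
time_s: 30.88
eef_pos: [629.7, 199.4, 201.5]
ee_rot: [0.001, 0.819, 0.574, 0.001]
force: [0.2, -0.6, -0.3]
grip_width: 0.248
grip_force: 59.3
time_s: 31.25
eef_pos: [629.0, 197.5, 181.9]
ee_rot: [0.0, 0.819, 0.574, 0.001]
force: [0.0, -0.0, -0.4]
grip_width: 0.249
grip_force: 59.4
t=31.3 at [629.  197.5 182. ] yaw 1.222 tilt 0.002 q6 0.48 | az -0.000 then t [ 0.2 -1.4 44. ]
(array([627.85751698, 198.60789655]), (627.716552734375, 198.14425659179688), 13.456892013549805, 521, np.float64(66.4399970333431)) slot ang mod pi 1.219 n 114 o-ax [0.1 0.4] tongue ang 2.522 via axis -3.107 n 206 off 19.9 far 49.9
```

```bash
python3 -m jog '[{"tx":0.2,"ty":-1.4,"tz":25,"ax":0,"ay":0,"az":0,"jaw":1},{"tx":0,"ty":0,"tz":16,"ax":0,"ay":0,"az":0,"jaw":1},{"tx":0,"ty":0,"tz":6,"ax":0,"ay":0,"az":0,"jaw":1},{"tx":0,"ty":0,"tz":3,"ax":0,"ay":0,"az":0,"jaw":1},{"tx":0,"ty":0,"tz":3,"ax":0,"ay":0,"az":0,"jaw":1}]' && python3 -m jog '[{"tx":0,"ty":0,"tz":0,"ax":0,"ay":0,"az":0,"jaw":1}]'; python3 -c "
from h import *
plan([627.8,198.2,126],1.22)"
```

```text
time_s: 31.92
eef_pos: [627.3, 198.8, 128.5]
ee_rot: [0.0, 0.819, 0.574, 0.001]
force: [0.0, -0.2, -0.7]
grip_width: 0.251
grip_force: 59.4
time_s: 32.05
eef_pos: [627.1, 198.8, 128.2]
ee_rot: [0.0, 0.819, 0.574, 0.0]
force: [0.9, -0.4, -1.4]
grip_width: 0.252
grip_force: 59.4
t=32.0 at [627.1 198.8 128.2] yaw 1.223 tilt 0.001 q6 0.48 | az 0.003 then t [-0.3  0.8  2.2]
```

```bash
python3 -m jog '[{"tx":-0.3,"ty":0.7,"tz":2.3,"ax":0,"ay":0,"az":0,"jaw":1},{"tx":0,"ty":0,"tz":0,"ax":0,"ay":0,"az":0.14,"jaw":1},{"tx":0,"ty":0,"tz":0,"ax":0,"ay":0,"az":0.14,"jaw":1},{"tx":0,"ty":0,"tz":0,"ax":0,"ay":0,"az":0.14,"jaw":1},{"tx":0,"ty":0,"tz":0,"ax":0,"ay":0,"az":0.14,"jaw":1}]' && python3 -m jog '[{"tx":0,"ty":0,"tz":0,"ax":0,"ay":0,"az":0.14,"jaw":1},{"tx":0,"ty":0,"tz":0,"ax":0,"ay":0,"az":0.14,"jaw":1},{"tx":0,"ty":0,"tz":0,"ax":0,"ay":0,"az":0.14,"jaw":1},{"tx":0,"ty":0,"tz":0,"ax":0,"ay":0,"az":0,"jaw":1}]' && python3 -c "
from h import *
plan([627.8,198.2,126],-0.386); print(sense()['wrist_torque'])" && python3 -m jog '[{"tx":0,"ty":0,"tz":0,"ax":0,"ay":0,"az":0.14,"jaw":1},{"tx":0,"ty":0,"tz":0,"ax":0,"ay":0,"az":0.14,"jaw":1},{"tx":0,"ty":0,"tz":0,"ax":0,"ay":0,"az":0.14,"jaw":1},{"tx":0,"ty":0,"tz":0,"ax":0,"ay":0,"az":0.06,"jaw":1},{"tx":0,"ty":0,"tz":0,"ax":0,"ay":0,"az":0,"jaw":1}]' && python3 -c "
from h import *
plan([627.8,198.2,126],-0.386); print(sense()['wrist_torque'])"
```

```text
time_s: 32.67
eef_pos: [628.0, 197.8, 125.7]
ee_rot: [0.001, 0.946, 0.323, 0.001]
force: [1.3, -1.4, -0.7]
grip_width: 0.249
grip_force: 59.4
time_s: 33.17
eef_pos: [627.6, 198.2, 125.6]
ee_rot: [0.0, 0.993, 0.122, 0.0]
force: [0.7, 0.1, -1.0]
grip_width: 0.247
grip_force: 59.4
t=33.2 at [627.6 198.2 125.6] yaw 0.244 tilt 0.000 q6 1.46 | az 0.630 then t [ 0.2 -0.1 -0.4]
[-0.12628899 -0.13318361  0.02992536]
time_s: 33.8
eef_pos: [627.4, 198.7, 125.6]
ee_rot: [-0.0, 0.993, -0.117, -0.0]
force: [0.5, 3.3, -1.5]
grip_width: 0.253
grip_force: 59.5
t=33.8 at [627.4 198.7 125.6] yaw -0.234 tilt 0.001 q6 1.93 | az 0.152 then t [ 0.6  0.3 -0.4]
[ 0.51038775 -0.07819837  0.01755195]
```

```bash
python3 -m jog '[{"tx":0.3,"ty":0.3,"tz":0,"ax":0,"ay":0,"az":0.05,"jaw":1},{"tx":0,"ty":0,"tz":0,"ax":0,"ay":0,"az":0.05,"jaw":1},{"tx":0,"ty":0,"tz":0,"ax":0,"ay":0,"az":0,"jaw":1}]' && python3 -c "
from h import *
plan([627.8,198.2,126],-0.386); print(sense()['wrist_torque'])" && python3 -m jog '[{"tx":0,"ty":0,"tz":0,"ax":0,"ay":0,"az":0.05,"jaw":1},{"tx":0,"ty":0,"tz":0,"ax":0,"ay":0,"az":0,"jaw":1}]' && python3 -c "
from h import *
plan([627.8,198.2,126],-0.386); print(sense()['wrist_torque'])"
```

```text
time_s: 34.17
eef_pos: [627.5, 198.6, 125.6]
ee_rot: [-0.001, 0.986, -0.166, -0.0]
force: [0.9, 4.1, -0.6]
grip_width: 0.254
grip_force: 59.6
t=34.2 at [627.5 198.6 125.6] yaw -0.334 tilt 0.001 q6 2.03 | az 0.052 then t [ 0.4  0.3 -0.4]
[1.09348027 0.07465321 0.06745642]
time_s: 34.42
eef_pos: [627.6, 198.7, 125.6]
ee_rot: [-0.001, 0.982, -0.191, -0.0]
force: [0.1, 4.7, -0.1]
grip_width: 0.253
grip_force: 59.6
t=34.4 at [627.6 198.7 125.6] yaw -0.384 tilt 0.001 q6 2.08 | az 0.002 then t [ 0.4  0.3 -0.4]
[1.15486901 0.08615325 0.10735458]
```

```bash
python3 -m jog '[{"tx":0,"ty":0,"tz":0,"ax":0,"ay":0,"az":0.04,"jaw":1},{"tx":0,"ty":0,"tz":0,"ax":0,"ay":0,"az":-0.1,"jaw":1},{"tx":0,"ty":0,"tz":-10,"ax":0,"ay":0,"az":0,"jaw":1},{"tx":0,"ty":0,"tz":-30,"ax":0,"ay":0,"az":0,"jaw":1},{"tx":0,"ty":0,"tz":-35,"ax":0,"ay":0,"az":0,"jaw":1}]' && python3 -m jog '[{"tx":-50,"ty":20,"tz":0,"ax":0,"ay":0,"az":0,"jaw":1},{"tx":-50,"ty":20,"tz":0,"ax":0,"ay":0,"az":0,"jaw":1},{"tx":0,"ty":0,"tz":0,"ax":0,"ay":0,"az":0,"jaw":1}]'
python3 - <<'E'
from h import *
c=cap('wrist'); keep(c,"w13.npz"); save(c,"w13.png"); a=np.array([627.8,198.2]); print(screw(c,a)); print(tongue(c,a))
plan([460.2,-267.8,200]); plan([460.2,-267.8,200],0)
E
```

```text
time_s: 35.05
eef_pos: [627.7, 197.1, 201.9]
ee_rot: [0.001, 0.987, -0.163, -0.0]
force: [-0.6, -0.1, -1.3]
grip_width: 0.249
grip_force: 59.7
time_s: 35.42
eef_pos: [517.0, 191.7, 201.2]
ee_rot: [0.001, 0.987, -0.163, -0.001]
force: [1.1, 0.3, -1.0]
grip_width: 0.25
grip_force: 59.7
(array([627.66658534, 197.73043523]), (627.7188110351562, 197.91802978515625), 13.874417304992676, 631, np.float64(66.21227455639934))
tongue ang 2.977 via axis 2.987 n 517 off 0.3 far 51.9
t=35.5 at [519.4 191.7 201.8] yaw -0.327 tilt 0.002 q6 2.04 | az -0.000 then t [ 91.7 454.2   2.1]
t=35.5 at [519.4 191.7 201.8] yaw -0.327 tilt 0.002 q6 2.04 | az -0.327 then t [-59.2 459.5   2.1]
```

View pics/w13.png

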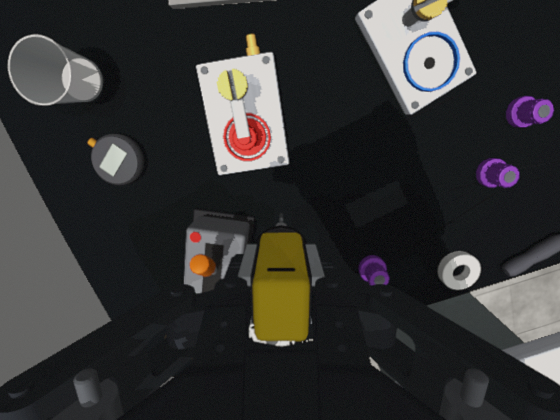

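```bash
python3 -m jog '[{"tx":10.2,"ty":50.5,"tz":0,"ax":0,"ay":0,"az":0,"jaw":1},{"tx":10.2,"ty":50.5,"tz":0,"ax":0,"ay":0,"az":0,"jaw":1},{"tx":10.2,"ty":50.5,"tz":0,"ax":0,"ay":0,"az":0,"jaw":1},{"tx":10.2,"ty":50.5,"tz":0,"ax":0,"ay":0,"az":0,"jaw":1},{"tx":10.2,"ty":50.5,"tz":0,"ax":0,"ay":0,"az":0,"jaw":1}]' && python3 -m jog '[{"tx":10.2,"ty":50.5,"tz":0,"ax":0,"ay":0,"az":0,"jaw":1},{"tx":10.2,"ty":50.5,"tz":0,"ax":0,"ay":0,"az":0,"jaw":1},{"tx":10.2,"ty":50.5,"tz":0,"ax":0,"ay":0,"az":0,"jaw":1},{"tx":10.2,"ty":50.5,"tz":0,"ax":0,"ay":0,"az":0,"jaw":1},{"tx":0,"ty":0,"tz":0,"ax":0,"ay":0,"az":0,"jaw":1}]' && python3 -m jog '[{"tx":0,"ty":0,"tz":30,"ax":0,"ay":0,"az":0,"jaw":1},{"tx":0,"ty":0,"tz":0,"ax":0,"ay":0,"az":0,"jaw":1}]'
python3 - <<'E'
from h import *
c=cap('wrist'); keep(c,"w14.npz"); plan([460.3,-268,130]); X=cloud(c)
m=(np.hypot(X[...,0]-460,X[...,1]+268)<45)&(X[...,2]>53)&(X[...,2]<60); P=X[m]; print("holder top",len(P),cv2.minAreaRect(P[:,:2].astype(np.float32)))
# tip from scene camera
c=cap("scene"); keep(c,"s14.npz"); save(c,"s14.png")
T=tool(); tip=T[:3,3]+T[:3,2]*65; px=proj(c,tip); print(px, proj(c,T[:3,3]+T[:3,2]*20)); a=c["color"][int(px[1])-50:int(px[1])+50,int(px[0])-50:int(px[0])+50,::-1].copy()
cv2.imwrite("pics/s14c.png",cv2.resize(a,(600,600),interpolation=cv2.INTER_CUBIC))
E
```

```text
time_s: 36.1
eef_pos: [488.1, -66.0, 201.5]
ee_rot: [0.001, 0.987, -0.163, 0.001]
force: [0.2, -0.3, -0.4]
grip_width: 0.251
grip_force: 59.7
time_s: 36.72
eef_pos: [460.8, -271.9, 200.9]
ee_rot: [0.001, 0.986, -0.165, 0.0]
force: [0.0, 0.3, -1.2]
grip_width: 0.253
grip_force: 59.8
time_s: 36.98
eef_pos: [460.8, -267.3, 169.5]
ee_rot: [-0.001, 0.987, -0.163, -0.001]
force: [-0.6, 0.1, -0.6]
grip_width: 0.252
grip_force: 59.8
t=37.0 at [ 461.3 -267.7  170.9] yaw -0.327 tilt 0.001 q6 1.15 | az -0.000 then t [-0.9  0.7 40.9]
holder top 3556 ((460.7877197265625, -268.12005615234375), (60.13727951049805, 60.424049377441406), 79.83995819091797)
[188.71652558 294.31867888] [185.1470971  285.54245565]
```

View pics/s14c.png

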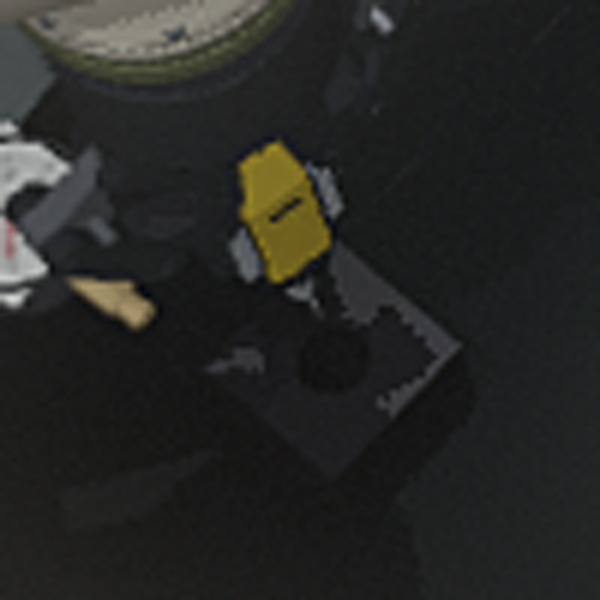

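```bash
python3 -m jog '[{"tx":-0.7,"ty":0.5,"tz":25,"ax":0,"ay":0,"az":0,"jaw":1},{"tx":0,"ty":0,"tz":18,"ax":0,"ay":0,"az":0,"jaw":1},{"tx":0,"ty":0,"tz":10,"ax":0,"ay":0,"az":0,"jaw":1},{"tx":0,"ty":0,"tz":0,"ax":0,"ay":0,"az":0,"jaw":1}]'; python3 -c "
from h import *
plan([460.4,-268,72])"
```

```text
time_s: 37.58
eef_pos: [460.5, -268.0, 118.0]
ee_rot: [0.0, 0.987, -0.163, 0.0]
force: [0.0, -0.4, -1.1]
grip_width: 0.243
grip_force: 59.8
t=37.6 at [ 460.5 -268.   118. ] yaw -0.327 tilt 0.000 q6 1.15 | az -0.000 then t [-0.1 -0.  46. ]
```

```bash
python3 -m jog '[{"tx":0,"ty":0,"tz":15,"ax":0,"ay":0,"az":0,"jaw":1},{"tx":0,"ty":0,"tz":15,"ax":0,"ay":0,"az":0,"jaw":1},{"tx":0,"ty":0,"tz":10,"ax":0,"ay":0,"az":0,"jaw":1},{"tx":0,"ty":0,"tz":5,"ax":0,"ay":0,"az":0,"jaw":1},{"tx":0,"ty":0,"tz":1,"ax":0,"ay":0,"az":0,"jaw":1}]' && python3 -m jog '[{"tx":0,"ty":0,"tz":0,"ax":0,"ay":0,"az":0,"jaw":1}]'
```

```text
time_s: 38.2
eef_pos: [460.2, -268.0, 71.4]
ee_rot: [-0.0, 0.987, -0.163, -0.0]
force: [-0.9, 0.0, -0.5]
grip_width: 0.248
grip_force: 59.8
time_s: 38.33
eef_pos: [460.3, -268.1, 71.9]
ee_rot: [0.0, 0.987, -0.163, 0.0]
force: [0.0, 0.1, -1.2]
grip_width: 0.248
grip_force: 59.8
```

```bash
python3 -m jog '[{"tx":0,"ty":0,"tz":0.5,"ax":0,"ay":0,"az":0,"jaw":1},{"tx":0,"ty":0,"tz":0,"ax":0,"ay":0,"az":0,"jaw":-0.5},{"tx":0,"ty":0,"tz":0,"ax":0,"ay":0,"az":0,"jaw":-0.5},{"tx":0,"ty":0,"tz":0,"ax":0,"ay":0,"az":0,"jaw":-0.5},{"tx":0,"ty":0,"tz":-30,"ax":0,"ay":0,"az":0,"jaw":-0.5}]' && python3 -m jog '[{"tx":0,"ty":0,"tz":-50,"ax":0,"ay":0,"az":0,"jaw":-0.5},{"tx":0,"ty":0,"tz":-60,"ax":0,"ay":0,"az":0,"jaw":-0.5},{"tx":-30,"ty":-30,"tz":-30,"ax":0,"ay":0,"az":0,"jaw":1},{"tx":-10,"ty":-40,"tz":0,"ax":0,"ay":0,"az":0,"jaw":1},{"tx":0,"ty":0,"tz":0,"ax":0,"ay":0,"az":0,"jaw":1}]'
python3 - <<'E'
from h import *
c=cap('wrist'); keep(c,"w15.npz"); X=cloud(c)
m=(np.hypot(X[...,0]-460,X[...,1]+265)<45)&(X[...,2]>105)&(X[...,2]<125); P=X[m]; print("handle top",len(P),P.mean(0), len(P) and cv2.minAreaRect(P[:,:2].astype(np.float32)))
for col,a,s in(("green",(592.8,-212.3),(640.4,-207.4)),):
    m=(np.hypot(X[...,0]-a[0],X[...,1]-a[1])<25)&(X[...,2]>46)&(X[...,2]<52);P=X[m]; print(col,len(P),P.mean(0) if len(P) else 0)
    try: print(tongue(c,np.array(s)))
    except Exception: pass
c=cap("top"); save(c,"top2.png"); c=cap("scene"); save(c,"scene2.png"); a=c["color"][90:360,120:400,::-1]; cv2.imwrite("pics/scene2c.png",cv2.resize(a,None,fx=2.2,fy=2.2,interpolation=cv2.INTER_CUBIC))
for z in (231,): plan([528,247.8,z],-0.52)
E
```

```text
time_s: 38.95
eef_pos: [459.3, -267.2, 99.9]
ee_rot: [-0.001, 0.987, -0.163, -0.002]
force: [0.6, -0.2, -0.5]
grip_width: 0.749
grip_force: 0.0
time_s: 39.58
eef_pos: [444.9, -187.0, 241.8]
ee_rot: [0.0, 0.987, -0.162, 0.001]
force: [-0.3, -0.2, 0.2]
grip_width: 0.116
grip_force: 0.0
handle top 811 [ 459.40492293 -267.78243621  115.54964504] ((458.6834716796875, -268.8917541503906), (22.660926818847656, 27.754270553588867), 71.45159912109375)
green 262 [ 589.6689313  -212.15238469   49.88565942]
tongue ang -3.005 via axis -2.992 n 481 off 0.5 far 51.8
t=39.7 at [ 444.8 -189.3  241. ] yaw -0.327 tilt 0.000 q6 1.25 | az 0.193 then t [-145.  -420.7    9.9]
```

View pics/scene2c.png

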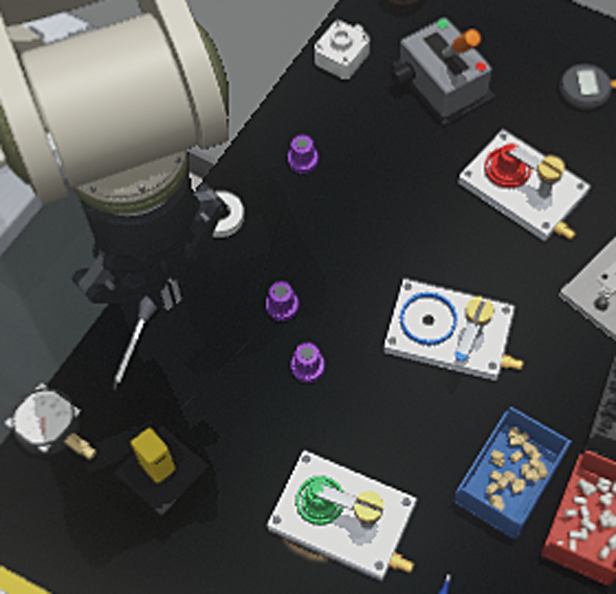

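```bash
python3 -m jog '[{"tx":0,"ty":0,"tz":0,"ax":0,"ay":0,"az":0.097,"jaw":1},{"tx":0,"ty":0,"tz":0,"ax":0,"ay":0,"az":0.096,"jaw":1},{"tx":-16.1,"ty":-46.8,"tz":0,"ax":0,"ay":0,"az":0,"jaw":1},{"tx":-16.1,"ty":-46.8,"tz":0,"ax":0,"ay":0,"az":0,"jaw":1},{"tx":-16.1,"ty":-46.8,"tz":0,"ax":0,"ay":0,"az":0,"jaw":1}]' && python3 -m jog '[{"tx":-16.1,"ty":-46.8,"tz":0,"ax":0,"ay":0,"az":0,"jaw":1},{"tx":-16.1,"ty":-46.8,"tz":0,"ax":0,"ay":0,"az":0,"jaw":1},{"tx":-16.1,"ty":-46.8,"tz":0,"ax":0,"ay":0,"az":0,"jaw":1},{"tx":-16.1,"ty":-46.8,"tz":0,"ax":0,"ay":0,"az":0,"jaw":1},{"tx":-16.1,"ty":-46.8,"tz":0,"ax":0,"ay":0,"az":0,"jaw":1}]' && python3 -m jog '[{"tx":-16.1,"ty":-46.8,"tz":0,"ax":0,"ay":0,"az":0,"jaw":1},{"tx":0,"ty":0,"tz":0,"ax":0,"ay":0,"az":0,"jaw":1},{"tx":0,"ty":0,"tz":0,"ax":0,"ay":0,"az":0,"jaw":1}]'
python3 - <<'E'
from h import *
c=cap('wrist'); keep(c,"w16.npz"); save(c,"w16.png"); plan([529,249,92],-0.52)
X=cloud(c); hsv=cv2.cvtColor(c["color"],cv2.COLOR_RGB2HSV)
P=X[(cv2.inRange(hsv,(5,150,80),(17,255,255))>0)&(np.hypot(X[...,0]-464,X[...,1]-286)<90)&(X[...,2]>70)&(X[...,2]<130)]; print(len(P),P.mean(0) if len(P) else 0)
E
```

```text
time_s: 40.35
eef_pos: [473.0, -42.5, 240.8]
ee_rot: [0.0, 0.966, -0.258, -0.0]
force: [-0.2, -0.8, 0.2]
grip_width: 0.004
grip_force: 0.0
time_s: 40.98
eef_pos: [519.9, 200.9, 240.6]
ee_rot: [0.0, 0.966, -0.258, -0.0]
force: [0.3, -0.8, 1.0]
grip_width: -0.002
grip_force: 0.0
time_s: 41.35
eef_pos: [528.8, 247.7, 240.5]
ee_rot: [0.0, 0.966, -0.258, -0.0]
force: [-0.6, -0.4, -0.3]
grip_width: -0.0
grip_force: 0.0
t=41.4 at [528.8 247.4 240.8] yaw -0.522 tilt 0.001 q6 2.33 | az -0.002 then t [ -0.6  -1.6 148.8]
173 [496.85060748 269.84230538 115.81892638]
```

```bash
python3 -m jog '[{"tx":0,"ty":-1.6,"tz":50,"ax":0,"ay":0,"az":0,"jaw":1},{"tx":0,"ty":0,"tz":50,"ax":0,"ay":0,"az":0,"jaw":1},{"tx":0,"ty":0,"tz":49,"ax":0,"ay":0,"az":0,"jaw":1},{"tx":0,"ty":0,"tz":0,"ax":0,"ay":0,"az":0,"jaw":1},{"tx":-14,"ty":0,"tz":0,"ax":0,"ay":0,"az":0,"jaw":1}]' && python3 -m jog '[{"tx":-14,"ty":0,"tz":0,"ax":0,"ay":0,"az":0,"jaw":1},{"tx":-14,"ty":0,"tz":0,"ax":0,"ay":0,"az":0,"jaw":1},{"tx":-14,"ty":0,"tz":0,"ax":0,"ay":0,"az":0,"jaw":1},{"tx":-14,"ty":0,"tz":0,"ax":0,"ay":0,"az":0,"jaw":1},{"tx":-8,"ty":0,"tz":0,"ax":0,"ay":0,"az":0,"jaw":1}]' && python3 -m jog '[{"tx":0,"ty":0,"tz":0,"ax":0,"ay":0,"az":0,"jaw":1},{"tx":30,"ty":0,"tz":0,"ax":0,"ay":0,"az":0,"jaw":1},{"tx":0,"ty":0,"tz":-55,"ax":0,"ay":0,"az":0,"jaw":1},{"tx":0,"ty":0,"tz":-55,"ax":0,"ay":0,"az":0,"jaw":1},{"tx":-20,"ty":50,"tz":-40,"ax":0,"ay":0,"az":0,"jaw":1}]' && python3 -m jog '[{"tx":-30,"ty":50,"tz":0,"ax":0,"ay":0,"az":0,"jaw":1},{"tx":-30,"ty":50,"tz":0,"ax":0,"ay":0,"az":0,"jaw":1},{"tx":0,"ty":0,"tz":0,"ax":0,"ay":0,"az":0,"jaw":1}]'
python3 - <<'E'
from h import *
np.set_printoptions(precision=1,suppress=True)
for n in ("top","scene","wrist"):
    c=cap(n); keep(c,"f_"+n+".npz"); hsv=cv2.cvtColor(c["color"],cv2.COLOR_RGB2HSV); X=cloud(c)
    P=X[(cv2.inRange(hsv,(5,150,80),(17,255,255))>0)&(np.hypot(X[...,0]-464,X[...,1]-286)<90)&(X[...,2]>70)&(X[...,2]<130)]; print(n,len(P),P.mean(0) if len(P) else 0)
    for k,a,z in(("red",(581,206),50),("green",(592.8,-212.3),50),("handle",(460,-268),116)):
        P=X[(np.hypot(X[...,0]-a[0],X[...,1]-a[1])<25)&(X[...,2]>z-4)&(X[...,2]<z+3)]; print("  ",k,len(P),P.mean(0) if len(P) else 0)
plan([400,150,250])
a=load("f_scene.npz")["color"][90:360,120:400,::-1]; cv2.imwrite("pics/f_scene.png",cv2.resize(a,None,fx=2.2,fy=2.2,interpolation=cv2.INTER_CUBIC))
E
```

```text
time_s: 42.02
eef_pos: [518.3, 256.6, 94.3]
ee_rot: [-0.001, 0.966, -0.258, 0.001]
force: [0.9, -0.0, 1.0]
grip_width: -0.004
grip_force: 0.0
time_s: 42.65
eef_pos: [460.4, 289.4, 92.0]
ee_rot: [0.0, 0.966, -0.257, -0.0]
force: [0.5, -0.5, 0.1]
grip_width: 0.001
grip_force: 0.0
time_s: 43.28
eef_pos: [449.6, 242.8, 241.4]
ee_rot: [-0.001, 0.966, -0.257, 0.001]
force: [0.4, -0.3, 0.7]
grip_width: 0.001
grip_force: 0.0
time_s: 43.65
eef_pos: [344.2, 184.8, 239.5]
ee_rot: [0.0, 0.966, -0.258, 0.0]
force: [0.6, 0.5, 0.2]
grip_width: 0.001
grip_force: 0.0
top 93 [433.9 300.6 107.8]
   red 40 [580.5 204.9  49.7]
   green 38 [ 591.8 -210.5   50. ]
   handle 96 [ 458.5 -268.1  115.6]
scene 122 [436.7 299.7 104.3]
   red 40 [582.  203.2  49.8]
   green 59 [ 592.3 -213.6   49.4]
   handle 154 [ 460.7 -267.8  115.7]
wrist 712 [432.2 299.2 107. ]
   red 213 [574.6 207.7  49.7]
   green 0 0
   handle 0 0
t=43.8 at [347.5 186.  239.7] yaw -0.521 tilt 0.001 q6 2.28 | az -0.000 then t [ 63.4   5.1 -10.2]
```

View pics/f_scene.png

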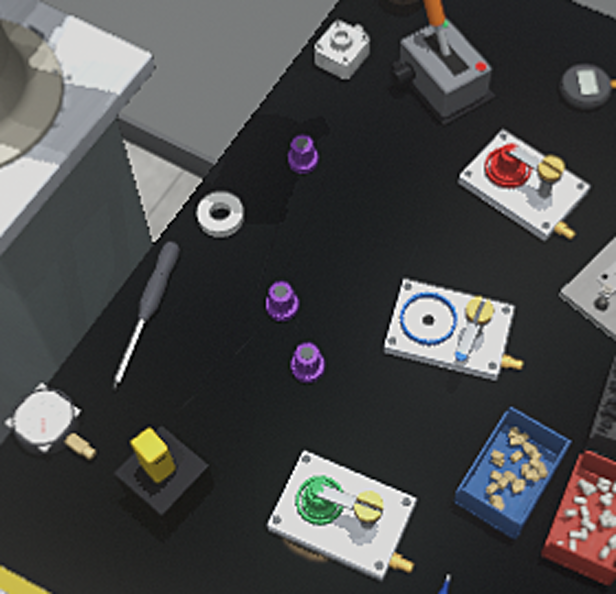

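The picture shows the lever back on the green (on) side at (435,15). The red cap (508,165) and green cap (320,500) sit under their tongues, and the driver stands in its holder at (152,455). I'm handing the job in.

```bash
python3 -c "
from rig import finish_job
print(finish_job())"
```

```text
the job is handed in; nothing more can be done
None
```

I handed the job in at about 44 s. By the last camera check, the red and green caps are latched in their ports (there was no blue cap on the bench), the driver is back in its holder and the supply is on. The judge gave no result back.

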